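# Chase the fouled lifting thread of a dry-bath block

## Robot

A 6-joint arm with a two-finger parallel gripper is mounted at the origin on the work surface. World frame = base frame: x ahead of the robot, y to its left, z up, the work surface at z = 0. Lengths are in mm, angles in rad, forces in N, time in s.
With the tool pointing down it reaches from about 375 to 750 mm from the base axis. Payload 9 kg.
Tool frame: the origin (TCP) lies at the very end of the fingers, on their centre line; the grasp point (between the pads) lies 19 mm behind it; x points along the fingers, y is the direction in which the jaws open and shut, and the axes are right-handed (so a half turn about x gives the same grasp; the last joint's range is limited). The gripper opens to 85 mm and grips with 20 to 120 N. Pads are 22 mm wide; open, the fingers measure 114 mm over their backs; the gripper's body (76 mm by 85 mm) begins 54 mm behind the grasp point. The pads swing forward as they close: fully open they stand 13 mm farther back than shut.
Start: joints at [0.958, 0.104, 0.097, 1.564, 0, 1.353], TCP at [230.781, 553.874, 231.331] pointing down, gripper open.
Joint ranges: [-2.99, 2.99], [-0.84, 1.86], [-1.1, 1.16], [-1.84, 2.11], [-1.51, 1.56], [-3.14, 3.14]. Speed limits (rad/s): [2.22, 2.22, 2.57, 3.14, 3.14, 3.14].

## Interface

Orientations are given as a unit quaternion [x, y, z, w].
In Python, from plant import manip gives the robot as it stands.
- The arm moves only by the tool play_rows, never from a script. Its argument "increments" is a list of rows, each a list of 3 entries, a list of its own where there are three numbers: the turn, a rotation vector about the tool's x, y, z in degrees, then the shift along the tool's x, y, z in mm, then the opening, from 0 (shut) to 1 (fully open). A call has 1 to 5 rows; each row shifts and turns the pose as measured when the row begins, along the tool's axes as they then stand; what a row does not reach is not made up. A row lasts 1/12 s, in which the tool goes at most 41.7 mm and 7.16 degrees, less where a joint would pass 70% of its speed; a pose out of reach is approached as far as the arm can. A call is refused whole if a number of a shift passes 41.7 or a number of a turn 7.16, either way. A call with a gripper value outside its range is refused whole. The fingers move at their own pace and stop on an object; "newtons" is the grip in N (left out, the last holds). Time passes only in rows, so rows that do not move let the fingers close. It gives the time, the measured TCP pose, the force and the opening at its end, in the units of the state.
- manip.state(): the state, without advancing time (a new reading comes with each control period).
- manip.read_camera(name): name is "scene" or "side" or "wrist"; returns (picture, depth): 480x640x3 uint8, blue, green, red; 480x640 float32, mm along the optical axis (not along the pixel's ray), 0 where there is no reading.
- manip.camera_model(name): a dict with "intrinsics" (3x3 intrinsics, pixels), "cam_to_world" (4x4, takes a point from camera to world coordinates). Camera axes: x right, y down, z forward; pixel columns grow to the right and rows downward; lengths in mm; the calibration is good to about 2 mm. A picture is of the moment at which its call begins: read the wrist's pose just before it. camera_model takes no time and is no camera call; for the wrist camera it gives the pose at the moment of the call.
- manip.hand_in(): hands the job in, once; it reports no verdict.
The state is a dict: "time_s": time; "q": joint angles; "qd": joint speeds; "joint_efforts": joint torques, N m; "ee_pos": TCP position; "eef_rot": TCP orientation; "wrist_force": force on the tool from outside, world axes, zero at the start; "torque": the same for the moment, N m; "finger_gap": finger opening in mm.
Only numpy, scipy, OpenCV 4.12 (cv2) and the standard library are available. Lean on these libraries where they do the work, as an engineer would, in place of code of your own. Each camera call takes 0.05 s, during which the arm holds its last target.

## Task

A hand tap in a T-handle wrench has been started in the fouled lifting-screw hole of the dry bath's aluminium block. Slide the wrench's bar to the middle of its head, then run the tap down clockwise to the bottom of the blind hole, half a turn forward and a quarter turn back each time so that the fouling never packs, keeping the tap square and never forcing it. When you feel it touch the bottom, ease it back about a quarter turn, let go and leave it there; do not disturb what stands around.

Things in the scene. Friction and masses are not known exactly. Their poses are not given: they have to be found in the camera images.
- bath: Dry bath (block heater), fixed to the bench: white housing 240 x 200 mm, 82 mm high. Origin: centre of its underside, z up; at yaw 0 its grey control panel faces the robot. Its aluminium tube block, 105 x 136 mm, has its flat top 88 mm above the bench.
- hole_mouth (a point): Mouth of the upright lifting-screw hole in the middle of the block's top, on the tap's axis. Right-hand thread, pitch 1.5 mm. The fouled thread drags with about 0.5 N m either way. Over 0.55 turn forward since the last backing off, the fouling packs and the torque climbs by a further 0.5 N m per rad; each quarter turn back frees half a turn forward.
- head (a point): Centre of the T-wrench's steel head, on the tap's axis, 88 mm above the block at the start: a block 24 mm along its x axis (the bar's line), 16 mm across two flats (y axis), 20 mm high (z up). Under it a round body 14 mm in diameter, 30 mm long, then a 19 mm chuck. Clockwise from above drives the tap in. Tap and wrench bend: a side push of 10 N here leans them 0.03 rad; keep under 0.07.
- bar (a joint): Sliding bar of the wrench: steel, 8 mm in diameter, 120 mm long with 12 mm knob ends, level through the head's centre along the head's x axis. Value in m: its middle's distance from the head's centre, positive to the head's +x, 0 central. At the start it stands 14 to 28 mm to +x. A friction ball holds it (about 3 N); it stays where it is left.
- tap_tip (a point): Lower end of the 10 mm tap, on its axis, hidden in the hole, 22 mm below the mouth at the start. Its x axis turns with the tap and lies along the head's x axis when no torque acts. Between them tap and wrench wind up by 1 rad per 4 N m; the tap breaks at 0.9 N m (0.225 rad).
- hole_floor (a point): Bottom of the blind hole, on the axis, hidden. The tap meets it between 0.8 and 1 turn after the start and there stops dead: only the torque grows on. The readings are too coarse to show it; it has to be felt.
- tube_rack: Bystander: blue rack 130 x 70 mm, 36 mm high, with small capped tubes standing to 49 mm. Origin: centre of its underside.
- tip_box: Bystander: green pipette-tip box 120 x 82 mm, 53 mm high. Origin: centre of its underside.
- timer: Bystander: white lab timer 62 x 70 mm, 16 mm thick, lying flat. Origin: centre of its underside.
- spray_bottle: Bystander: white screw-top bottle, 52 mm in diameter, 105 mm high. Origin: centre of its underside.

How it is judged (in metres and radians):
On the way, in this order (a step that is already met when the one before it is completed fails the run):
1. the bar is slid to the middle of the head (within 5 mm) (value of joint bar between -0.005 and 0.005 m), for 0.2 s.
2. the tap has gone forward about half a turn (z of tap_tip in the frame of hole_mouth below -0.02263 m), for 0.02 s.
3. and has been backed off about a quarter turn (z of tap_tip in the frame of hole_mouth above -0.022555 m), for 0.02 s.
4. the tap touches the bottom of the hole (z of tap_tip in the frame of hole_floor below 4e-05 m), for 0.05 s.
At the end, for the whole second after the job is handed in: The tap has been at the bottom of the hole and stands eased back from it by about a quarter turn (0.15 to 0.40 turn), the bar central in the head within 5 mm, the wrench let go (all of step 1 and z of tap_tip in the frame of hole_floor between 0.000225 and 0.0006 m); the robot touches nothing.
It fails at once if the tap is over-torqued and breaks (twist over 0.225 rad, 0.9 N m) (angle between the x axis of head and the x axis of tap_tip, either way round above 0.225 rad).
It fails at once if the tap is pulled out of square by more than 0.07 rad (angle between head's own z axis and vertical above 0.07 rad).
It fails at once if something around the bath is pushed more than 12 mm (distance of any of tube_rack, tip_box, timer, spray_bottle from where it was at the start of the episode above 0.012 m).
It also fails if it takes over 72 s, if anything falls off the work surface, if the arm or the gripper's body presses on something with over 40 N, if the wrist force passes 120 N, or if a joint passes its speed limit or range.

## Working session

There is one attempt and no reset: what is moved stays moved. The work goes in short steps, Python scripts to look and compute and a tool call to move; the robot and the scene stay as the last step left them, time stands still between calls to the robot, and variables do not carry over. Pictures are saved under pics/ and viewed, and the job is handed in when it is done.

Besides the shell and the picture viewer there is one more tool, called after "Call:" as a command line: name --argument value ..., lists and objects as JSON in quotes. play_rows: Moves the arm, as the interface text tells. Its arguments: {"type":"object","properties":{"increments":{"type":"array"},"newtons":{"type":"number"}},"required":["increments"]}

```bash
ls; mkdir -p pics; python3 - <<'E'
from plant import manip
import cv2
s=manip.state();print(s)
for n in ("scene","side","wrist"):
    m=manip.camera_model(n);print(n,m)
    p,d=manip.read_camera(n);cv2.imwrite(f"pics/{n}0.png",p)
    import numpy as np;np.save(f"pics/{n}0.npy",d)
E
```

```text
pics
{'time_s': 0.0, 'q': array([9.58283650e-01, 1.04719421e-01, 9.64618049e-02, 1.56390076e+00,
       9.83969802e-06, 1.35310437e+00]), 'qd': array([-0.00039914,  0.00035031, -0.00237631,  0.00042029,  0.00068134,
       -0.00028056]), 'joint_efforts': array([ 2.89429299e-03, -5.56924653e+01,  5.03654444e+01,  1.69388886e-02,
       -1.57574241e-04, -2.11282861e-05]), 'ee_pos': array([230.57137635, 553.56399438, 230.50643867]), 'eef_rot': array([ 0.13824602,  0.69357042, -0.13912454,  0.69317564]), 'wrist_force': array([ 0.02614128, -0.3968554 ,  0.24790072]), 'torque': array([-0.04394265, -0.02156018, -0.01036319]), 'finger_gap': 85.35727581015249}
scene {'intrinsics': array([[466.65816254,   0.        , 313.44421386],
       [  0.        , 466.65816254, 233.08995938],
       [  0.        ,   0.        ,   1.        ]]), 'cam_to_world': array([[ 5.78918159e-01,  6.35622982e-01, -5.10722224e-01,
         1.00178874e+03],
       [ 8.15334415e-01, -4.44237707e-01,  3.71325534e-01,
        -2.36516514e+02],
       [ 9.14097321e-03, -6.31376500e-01, -7.75422567e-01,
         7.36077277
[... 460 characters left out ...]
  [-2.41381453e-02, -8.32301840e-01, -5.53796892e-01,
         5.25627162e+02],
       [ 0.00000000e+00,  0.00000000e+00,  0.00000000e+00,
         1.00000000e+00]])}
wrist {'intrinsics': array([[422.75041187,   0.        , 325.83704091],
       [  0.        , 422.75041187, 246.34905516],
       [  0.        ,   0.        ,   1.        ]]), 'cam_to_world': array([[ 3.84513823e-01,  8.81805510e-01,  2.73071716e-01,
         1.61257616e+02],
       [ 9.23118543e-01, -3.66942869e-01, -1.14913389e-01,
         5.81948696e+02],
       [-1.12954067e-03,  2.96263351e-01, -9.55105623e-01,
         3.74278029e+02],
       [ 0.00000000e+00,  0.00000000e+00,  0.00000000e+00,
         1.00000000e+00]])}
```

View pics/scene0.png

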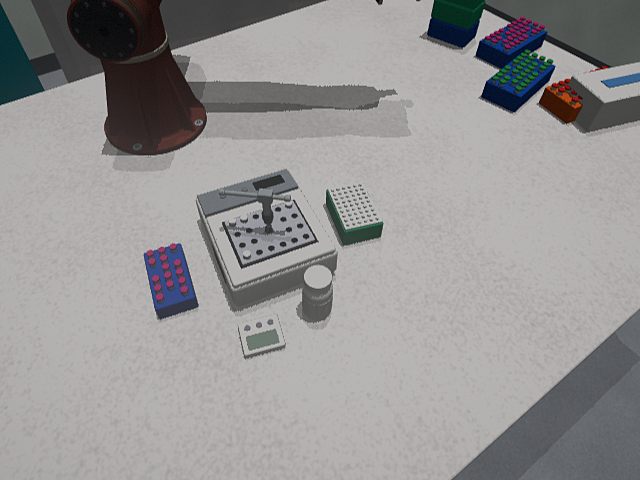

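View pics/side0.png

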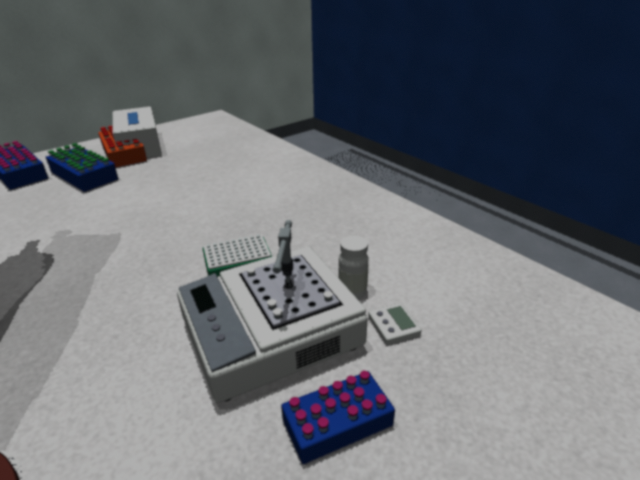

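View pics/wrist0.png

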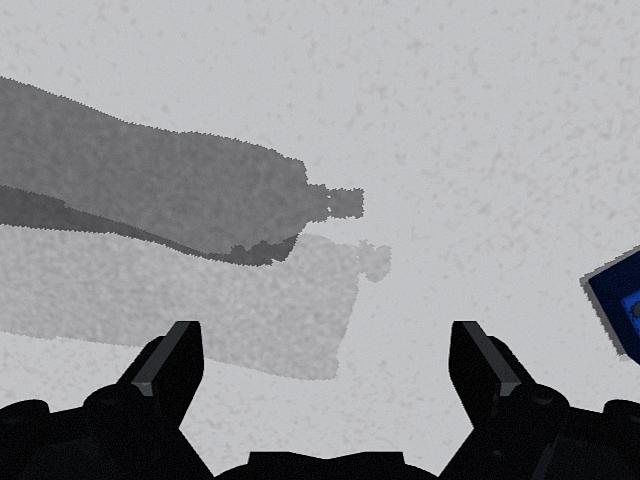

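The scene view shows the wrench head near (266,195), with the bar from about (222,190) to (290,203). In the side view the bar is nearly end-on at (286,225–268). I'll enlarge both and compute points from depth.

```bash
cat > h.py <<'E'
import numpy as np,cv2
from plant import manip
def pts(n,d,m=None):
    m=m or manip.camera_model(n);K=m["intrinsics"];T=m["cam_to_world"]
    v,u=np.mgrid[:480,:640]
    c=np.stack([(u-K[0,2])/K[0,0]*d,(v-K[1,2])/K[1,1]*d,d],-1)
    return c@T[:3,:3].T+T[:3,3]
def ray(m,u,v):
    K=m["intrinsics"];T=m["cam_to_world"]
    r=T[:3,:3]@np.array([(u-K[0,2])/K[0,0],(v-K[1,2])/K[1,1],1]);return T[:3,3],r/np.linalg.norm(r)
def onz(m,u,v,z):
    o,r=ray(m,u,v);return o+r*(z-o[2])/r[2]
def tri(m1,p1,m2,p2):
    o,r=ray(m1,*p1);o2,r2=ray(m2,*p2)
    A=np.stack([r,-r2],1);t=np.linalg.lstsq(A,o2-o,rcond=None)[0]
    a=o+r*t[0];b=o2+r2*t[1];return (a+b)/2,np.linalg.norm(a-b)
E
python3 - <<'E'
from h import *
for n,(x0,y0,x1,y1) in dict(scene=(190,160,350,280),side=(170,200,370,350)).items():
    p=cv2.imread(f"pics/{n}0.png");c=p[y0:y1,x0:x1];cv2.imwrite(f"pics/{n}0c.png",cv2.resize(c,(800,600),interpolation=cv2.INTER_CUBIC))
    d=np.load(f"pics/{n}0.npy");P=pts(n,d)
    # wrench points: above 110mm
    m=(P[...,2]>145)&(d>0);m[:y0]=0;m[y1:]=0;m[:,:x0]=0;m[:,x1:]=0
    q=P[m];print(n,len(q));
    if len(q):
        print(q.min(0),q.max(0),q.mean(0)); 
        v,u=np.nonzero(m);print(u.min(),u.max(),v.min(),v.max())
        c=q[:,:2]-q[:,:2].mean(0);print(np.linalg.svd(c,full_matrices=False)[2][0])
        print(np.c_[u,v,q][::max(1,len(q)//20)].round(0))
E
```

```text
scene 576
[467.78729974 -48.34006561 145.3883051 ] [554.80325925  43.77645686 188.12969614] [518.3495609    1.44158849 176.98187797]
219 290 189 212
[0.68596037 0.7276389 ]
[[219. 189. 468. -44. 179.]
 [264. 190. 518.  14. 185.]
 [258. 191. 514.   5. 184.]
 [232. 192. 488. -30. 181.]
 [270. 192. 527.  19. 185.]
 [244. 193. 501. -15. 181.]
 [272. 193. 529.  22. 183.]
 [246. 194. 503. -12. 178.]
 [221. 195. 477. -46. 173.]
 [253. 195. 512.  -5. 179.]
 [287. 195. 545.  41. 180.]
 [265. 196. 529.   9. 183.]
 [252. 197. 512.  -7. 175.]
 [280. 197. 541.  29. 179.]
 [275. 198. 537.  22. 178.]
 [270. 199. 537.  13. 180.]
 [265. 200. 531.   7. 176.]
 [267. 201. 532.  10. 173.]
 [263. 203. 526.   5. 166.]
 [264. 206. 526.   6. 158.]
 [268. 209. 529.  11. 150.]]
side 543
[466.07040181 -50.35571877 145.11660636] [551.9803718   41.49740223 188.57279182] [509.35457733  -6.3046908  177.2447069 ]
272 291 220 273
[-0.6837914  -0.72967755]
[[287. 220. 550.  41. 181.]
 [288. 224. 545.  33. 180.]
 [281. 228. 524.  19. 188.]
 [288. 230. 530.  10. 187.]
 [279. 233. 515.  12. 187.]
 [281. 235. 514.   4. 188.]
 [282. 237. 514.   2. 186.]
 [283. 239. 516.   2. 181.]
 [284. 241. 514.  -2. 180.]
 [285. 243. 514.  -5. 179.]
 [288. 245. 520.  -2. 172.]
 [282. 248. 502. -14. 180.]
 [286. 250. 520.   4. 160.]
 [288. 252. 524.   5. 154.]
 [288. 254. 522.   3. 152.]
 [287. 256. 521.   4. 149.]
 [286. 258. 520.   5. 145.]
 [276. 263. 476. -39. 181.]
 [280. 266. 478. -46. 179.]
 [280. 269. 475. -50. 178.]
 [276. 273. 470. -48. 173.]]
```

```bash
python3 - <<'E'
import cv2,numpy as np
a=cv2.imread("pics/scene0c.png");b=cv2.imread("pics/side0c.png")
cv2.imwrite("pics/both0.png",np.vstack([cv2.resize(a,(400,300)),cv2.resize(b,(400,300))]))
E
```

```text
(no output)
```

View pics/scene0c.png

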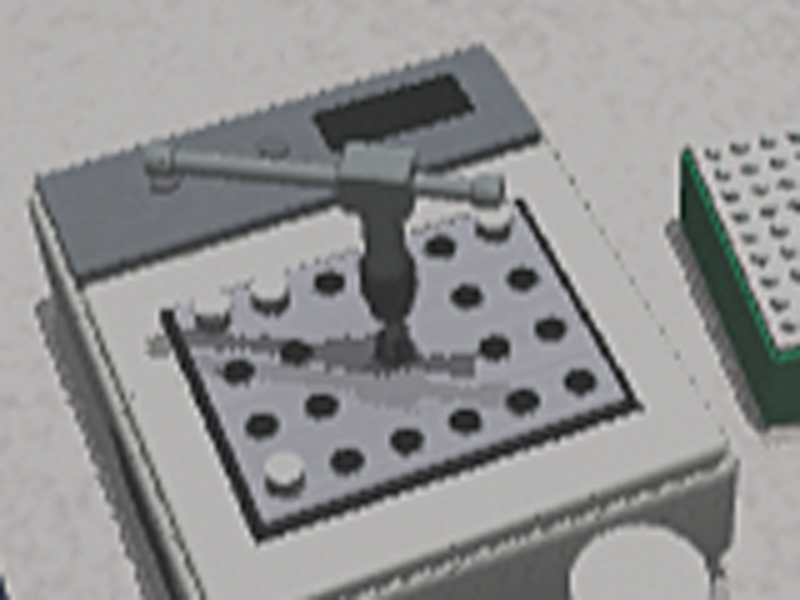

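View pics/side0c.png

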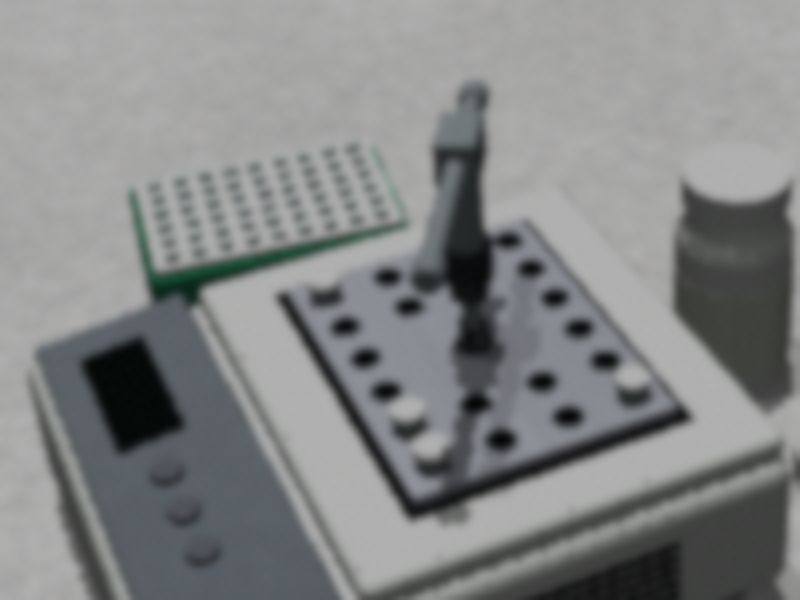

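The bar's long side points towards the robot, in world direction about (-0.69,-0.73). The head is near (525,10,176). Next: tool axes, image triangulation, and joint-6 headroom.

```bash
python3 - <<'E'
from h import *
from scipy.spatial.transform import Rotation as R
s=manip.state();M=R.from_quat(s["eef_rot"]).as_matrix();print(M.round(3))
ms,md=manip.camera_model("scene"),manip.camera_model("side")
S=lambda x,y:(190+x/5-.4,160+y/5-.4); D=lambda x,y:(170+x/4-.4,200+y/4-.4)
# knob centers, head top centre
for nm,a,b in [("long knob",S(160,160),D(429,276)),("short knob",S(488,187),D(473,97)),("head top c",S(378,160),D(459,130))]:
    p,e=tri(ms,a,md,b);print(nm,p.round(1),"gap",round(e,1), onz(ms,*a,176).round(1),onz(md,*b,176).round(1))
# depth-based head-top: points z>184
for n in("scene","side"):
    d=np.load(f"pics/{n}0.npy");P=pts(n,d);m=(P[...,2]>184)&(np.hypot(P[...,0]-525,P[...,1]-8)<40);q=P[m];print(n,len(q),q.mean(0).round(1),q.min(0).round(1),q.max(0).round(1))
    m=(P[...,2]>115)&(P[...,2]<160)&(np.hypot(P[...,0]-525,P[...,1]-8)<40);q=P[m];print(' body',len(q),q.mean(0).round(1))
E
```

```text
[[-0.001  0.385  0.923]
 [-0.001  0.923 -0.385]
 [-1.    -0.001 -0.   ]]
long knob [473.8 -43.  176.3] gap 1.8 [472.7 -42.1 176. ] [473.9 -43.9 176. ]
short knob [547.8  38.6 177.6] gap 2.4 [545.4  40.7 176. ] [549.1  39.  176. ]
head top c [523.7  11.8 185.7] gap 2.4 [514.1  17.4 176. ] [531.8  23.2 176. ]
scene 105 [524.4  11.2 186. ] [511.8  -1.1 184.2] [535.9  23.7 188.1]
 body 171 [528.7   9.1 137.9]
side 115 [521.5   7.8 186.4] [509.9  -3.6 184.2] [534.7  20.9 188.6]
 body 243 [520.    4.2 136.3]
```

Current orientation is z-yaw −22.6° with q6 = 77.5°, so +rotation about tool x (clockwise) equals +q6. I'll move to a point beyond the long knob with tool z along the bar (q6 ≈ −46°), which leaves room to drive forward.

Call:
play_rows --increments '[[[0,0,0],[-4,-30,27],1],[[0,0,0],[-4,-30,27],1],[[0,0,0],[-4,-30,27],1],[[0,0,0],[-4,-30,27],1],[[0,0,0],[-4,-30,27],1]]'

```text
time_s: 0.57
ee_pos: [295.4, 361.2, 244.3]
eef_rot: [0.132, 0.696, -0.138, 0.692]
wrist_force: [0.8, -0.0, 0.7]
finger_gap: 85.5
```

Call:
play_rows --increments '[[[0,0,0],[-2,-30,27],1],[[0,0,0],[-2,-30,27],1],[[0,0,0],[-2,-30,27],1],[[0,0,0],[-2,-30,27],1],[[0,0,0],[-2,-30,27],1]]'

```text
time_s: 0.98
ee_pos: [364.1, 164.5, 255.0]
eef_rot: [0.131, 0.696, -0.137, 0.692]
wrist_force: [0.8, 0.6, 0.8]
finger_gap: 85.1
```

```bash
python3 - <<'E'
from h import *
s=manip.state();print(s["time_s"],s["ee_pos"].round(1),s["q"].round(3),s["eef_rot"].round(3),s["wrist_force"].round(2))
E
```

```text
0.9833 [364.1 164.5 255. ] [ 0.099 -0.497 -0.389  1.686 -0.006  0.48 ] [ 0.131  0.696 -0.137  0.692] [0.8  0.59 0.84]
```

Call:
play_rows --increments '[[[0,0,0],[0,-30,28],1],[[0,0,0],[0,-30,28],0],[[0,0,0],[0,-30,28],0],[[0,0,0],[0,-30,28],0],[[0,0,0],[0,-30,28],0]]' --newtons 30

```text
time_s: 1.4
ee_pos: [436.8, -31.2, 256.8]
eef_rot: [0.131, 0.695, -0.137, 0.694]
wrist_force: [0.9, 1.2, 0.3]
finger_gap: 38.7
```

Call:
play_rows --increments '[[[-7,0,0],[0,-22,21],0],[[-7.1,0,0],[0,0,0],0],[[-7.1,0,0],[0,0,0],0],[[-7.1,0,0],[0,0,0],0],[[-7.1,0,0],[0,0,0],0]]'

```text
time_s: 1.82
ee_pos: [449.3, -70.4, 254.5]
eef_rot: [-0.087, 0.704, 0.083, 0.7]
wrist_force: [1.1, 0.4, 0.3]
finger_gap: -0.4
```

Call:
play_rows --increments '[[[-7.1,0,0],[0,0,0],0],[[-7.1,0,0],[0,0,0],0],[[-7.1,0,0],[0,0,0],0],[[-4,0,0],[0,0,0],0],[[0,0,0],[0,0,0],0]]'

```text
time_s: 2.23
ee_pos: [448.6, -70.8, 253.2]
eef_rot: [-0.243, 0.668, 0.24, 0.661]
wrist_force: [0.7, 0.1, 0.4]
finger_gap: -0.1
```

```bash
cat > st.py <<'E'
from h import *
from scipy.spatial.transform import Rotation as R
def st():
    s=manip.state();M=R.from_quat(s["eef_rot"]).as_matrix()
    print("t",round(s["time_s"],2),"pos",s["ee_pos"].round(2),"q6",round(np.degrees(s["q"][5]),1),"zyaw",round(np.degrees(np.arctan2(M[1,2],M[0,2])),2),"xax",M[:,0].round(4),"F",s["wrist_force"].round(2),"T",s["torque"].round(3),"gap",round(s["finger_gap"],2))
    return s,M
if __name__=="__main__": st()
E
python3 st.py; python3 - <<'E'
from h import *
import pickle
m=manip.camera_model("wrist");p,d=manip.read_camera("wrist");cv2.imwrite("pics/w1.png",p);np.save("pics/w1.npy",d);pickle.dump(m,open("pics/w1.pkl","wb"))
E
```

```text
t 2.23 pos [448.61 -70.79 253.15] q6 -65.1 zyaw 39.92 xax [-0.0082 -0.0064 -0.9999] F [0.67 0.09 0.42] T [-0.01   0.011 -0.009] gap -0.09
```

View pics/w1.png

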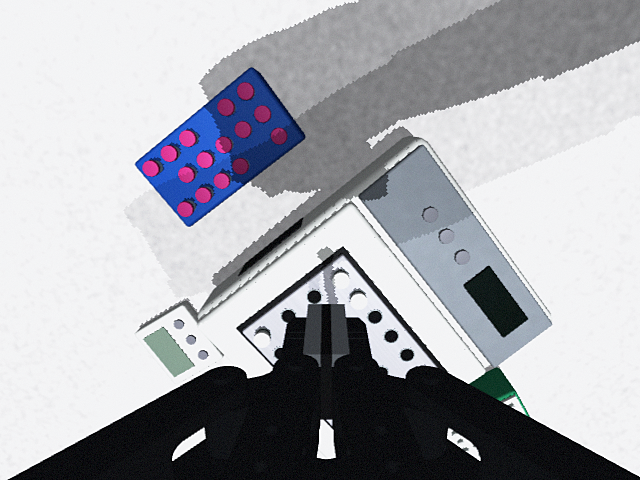

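The wrist view looks away from the wrench (rack at (220,150), panel at (470,240), wrench hidden behind the fingers), so it doesn't help here. I'll compute the alignment and the descent for the push.

```bash
cat > to.py <<'E'
import sys
from st import *
def to(p,yaw,verbose=True):
    s,M=st();y=np.radians(yaw)
    z=np.array([np.cos(y),np.sin(y),0]);x=np.array([0,0,-1.]);T=np.stack([x,np.cross(z,x),z],1)
    rv=R.from_matrix(M.T@T).as_rotvec(degrees=True);sh=M.T@(np.array(p)-s["ee_pos"])
    print("turn",rv.round(2),"shift now axes",sh.round(2),"shift target axes",(T.T@(np.array(p)-s["ee_pos"])).round(2))
if __name__=="__main__": to([float(a) for a in sys.argv[1:4]],float(sys.argv[4]))
E
python3 to.py 453.3 -65.4 162 47.2
```

```text
t 2.28 pos [448.62 -70.78 253.14] q6 -64.9 zyaw 39.69 xax [-0.0082 -0.0064 -0.9999] F [ 0.17  0.57 -0.01] T [ 0.034 -0.053 -0.005] gap -0.21
turn [-7.51 -0.59 -0.05] shift now axes [91.07  1.12  7.98] shift target axes [91.14  0.22  7.13]
```

Call:
play_rows --increments '[[[-7.1,-0.6,0],[0,0,0],0],[[0,0,0],[30,0,0],0],[[0,0,0],[30,0,0],0],[[0,0,0],[28,0,0],0],[[0,0,0],[0,0,0],0]]'

```text
time_s: 2.7
ee_pos: [449.6, -71.1, 163.6]
eef_rot: [-0.278, 0.649, 0.277, 0.651]
wrist_force: [-0.9, 1.2, -1.8]
finger_gap: 0.1
```

```bash
python3 to.py 453.3 -65.4 162 47.2;python3 - <<'E'
from h import *
ps=[]
for n,(x0,y0,x1,y1) in dict(scene=(190,130,350,250),side=(170,200,370,350)).items():
    p,d=manip.read_camera(n);ps.append(cv2.resize(p[y0:y1,x0:x1],(640,480)))
cv2.imwrite("pics/p2.png",cv2.resize(np.hstack(ps),(800,300)))
E
```

```text
t 2.7 pos [449.64 -71.12 163.61] q6 -71.8 zyaw 46.25 xax [ 3.4e-03 -5.0e-04 -1.0e+00] F [-0.94  1.17 -1.81] T [ 0.012  0.056 -0.008] gap 0.06
turn [-0.95  0.11  0.16] shift now axes [1.62 1.31 6.66] shift target axes [1.61 1.2  6.69]
```

View pics/p2.png

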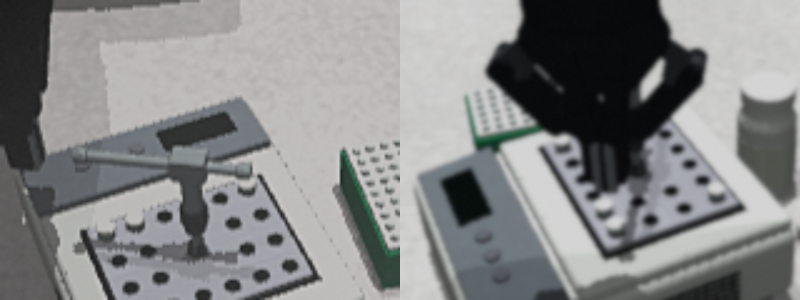

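The fingers (left panel, ~(28,150)) stand beyond the long knob (~(80,155)) at its height. I'll advance in short steps and watch the force.

Call:
play_rows --increments '[[[-0.9,0,0],[1,1.3,8],0],[[0,0,0],[0,0,6],0],[[0,0,0],[0,0,0],0]]'

```text
time_s: 3.05
ee_pos: [462.9, -60.9, 173.1]
eef_rot: [-0.286, 0.644, 0.279, 0.652]
wrist_force: [1.2, -1.5, 0.2]
finger_gap: 0.1
```

Call:
play_rows --increments '[[[0,0,0],[0,0,3],0],[[0,0,0],[0,0,0],0]]'

```text
time_s: 3.22
ee_pos: [466.7, -58.4, 175.6]
eef_rot: [-0.287, 0.643, 0.278, 0.653]
wrist_force: [-1.0, -0.1, 0.2]
finger_gap: -0.1
```

Call:
play_rows --increments '[[[0,0,0],[0,0,3],0],[[0,0,0],[0,0,0],0]]'

```text
time_s: 3.38
ee_pos: [469.3, -56.4, 176.8]
eef_rot: [-0.288, 0.643, 0.278, 0.653]
wrist_force: [-0.1, -0.7, -0.3]
finger_gap: 0.3
```

```bash
python3 to.py 453.3 -65.4 162 47.2
```

```text
t 3.38 pos [469.31 -56.44 176.82] q6 -69.9 zyaw 47.15 xax [ 0.018  -0.0083 -0.9998] F [-0.11 -0.75 -0.28] T [-0.097  0.178  0.017] gap 0.29
turn [-0.05  0.36  1.08] shift now axes [ 14.61   5.92 -17.55] shift target axes [ 14.82   5.66 -17.45]
```

```bash
python3 - <<'E'
from h import *
s=manip.state();print(s["q"].round(3),s["qd"].round(3),s["joint_efforts"].round(2))
ps=[]
for n,(x0,y0,x1,y1) in dict(scene=(190,130,350,250),side=(170,200,370,350)).items():
    p,d=manip.read_camera(n);ps.append(cv2.resize(p[y0:y1,x0:x1],(640,480)))
cv2.imwrite("pics/p3.png",cv2.resize(np.hstack(ps),(800,300)))
s=manip.state();print(s["q"].round(3),s["ee_pos"])
E
```

```text
[-3.970e-01 -3.210e-01 -3.990e-01  1.473e+00 -1.000e-03 -1.220e+00] [-0.006 -0.004  0.004  0.008 -0.006 -0.01 ] [  0.58 -34.58  51.    -0.47   0.35   0.09]
[-0.398 -0.322 -0.4    1.473 -0.    -1.22 ] [468.99598658 -56.4768035  176.45958985]
```

View pics/p3.png

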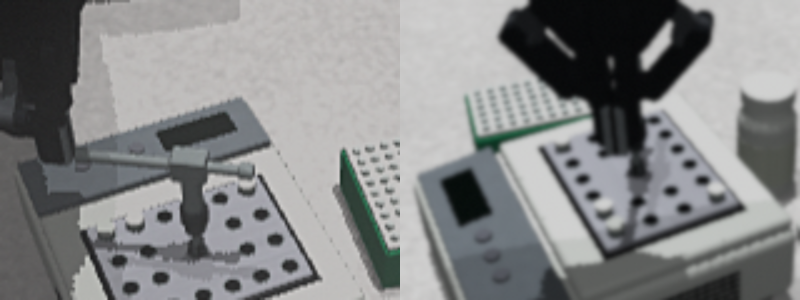

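The fingers are at the knob, but the tool rose about 13 mm and tilted slightly. I'll hold for a row to see whether it drifts.

Call:
play_rows --increments '[[[0,0,0],[0,0,0],0],[[0,0,0],[0,0,0],0]]'

```text
time_s: 3.65
ee_pos: [468.7, -56.6, 176.3]
eef_rot: [-0.288, 0.644, 0.278, 0.653]
wrist_force: [-0.8, -0.8, -0.2]
finger_gap: 0.2
```

```bash
python3 to.py 453.3 -65.4 162 47.2
```

```text
t 3.65 pos [468.74 -56.61 176.27] q6 -69.9 zyaw 47.14 xax [ 0.017  -0.0078 -0.9998] F [-0.81 -0.83 -0.15] T [-0.184  0.199  0.046] gap 0.23
turn [-0.07  0.34  1.02] shift now axes [ 14.07   5.59 -17.03] shift target axes [ 14.27   5.36 -16.94]
```

Call:
play_rows --increments '[[[0,0.3,1],[0,0,-4],0],[[0,0,0],[0,0,0],0]]'

```text
time_s: 3.82
ee_pos: [465.6, -59.5, 176.1]
eef_rot: [-0.282, 0.648, 0.283, 0.648]
wrist_force: [-0.7, -0.7, 0.0]
finger_gap: 0.2
```

```bash
python3 to.py 453.3 -65.4 162 47.2
```

```text
t 3.82 pos [465.62 -59.52 176.09] q6 -70.5 zyaw 47.15 xax [-6.0e-04  1.5e-03 -1.0e+00] F [-0.7  -0.69  0.05] T [-0.    -0.028  0.009] gap 0.21
turn [-0.05  0.04 -0.08] shift now axes [ 14.08   5.01 -12.7 ] shift target axes [ 14.09   5.04 -12.69]
```

The tilt is corrected, so the rise was a dynamic drift after the fast descent. I'll make gentle corrections from here.

Call:
play_rows --increments '[[[0,0,0],[6,2.5,0],0],[[0,0,0],[6,2.5,0],0],[[0,0,0],[0,0,0],0],[[0,0,0],[0,0,0],0]]'

```text
time_s: 4.15
ee_pos: [461.4, -55.9, 162.2]
eef_rot: [-0.281, 0.648, 0.284, 0.648]
wrist_force: [1.4, 0.5, 0.2]
finger_gap: -0.2
```

```bash
python3 to.py 453.3 -65.4 162 47.2
```

```text
t 4.15 pos [461.41 -55.92 162.15] q6 -70.3 zyaw 47.09 xax [-0.0016  0.0028 -1.    ] F [1.36 0.5  0.25] T [-0.034 -0.022  0.037] gap -0.19
turn [-0.11  0.05 -0.18] shift now axes [  0.14  -0.52 -12.47] shift target axes [  0.15  -0.49 -12.47]
```

Call:
play_rows --increments '[[[0,0,0],[0,0,2],0],[[0,0,0],[0,0,2],0],[[0,0,0],[0,0,0],0]]'

```text
time_s: 4.4
ee_pos: [464.0, -52.6, 161.9]
eef_rot: [-0.281, 0.648, 0.284, 0.648]
wrist_force: [0.3, -1.0, -0.1]
finger_gap: 0.1
```

Call:
play_rows --increments '[[[0,0,0],[0,0,2],0],[[0,0,0],[0,0,2],0],[[0,0,0],[0,0,2],0]]'

```text
time_s: 4.65
ee_pos: [468.3, -48.7, 162.7]
eef_rot: [-0.282, 0.649, 0.283, 0.648]
wrist_force: [-2.2, -2.2, 1.5]
finger_gap: -0.5
```

```bash
python3 to.py 453.3 -65.4 162 47.2
```

```text
t 4.65 pos [468.32 -48.67 162.66] q6 -69.0 zyaw 47.07 xax [-2.2e-03  5.0e-04 -1.0e+00] F [-2.18 -2.24  1.47] T [-0.478  0.435 -0.009] gap -0.45
turn [-0.13 -0.06 -0.11] shift now axes [  0.69  -0.4  -22.47] shift target axes [  0.66  -0.35 -22.48]
```

Contact is steady at about 3 N along the bar. About 10 mm remain, so I'll push 8 and look.

Call:
play_rows --increments '[[[0,0,0],[0.2,0,2],0],[[0,0,0],[0,0,2],0],[[0,0,0],[0,0,2],0],[[0,0,0],[0,0,2],0],[[0,0,0],[0,0,0],0]]'

```text
time_s: 5.07
ee_pos: [474.5, -42.2, 162.6]
eef_rot: [-0.282, 0.649, 0.283, 0.647]
wrist_force: [-1.8, -1.8, 1.7]
finger_gap: 0.2
```

```bash
python3 to.py 453.3 -65.4 162 47.2; python3 - <<'E'
from h import *
p,d=manip.read_camera("scene");np.save("pics/s4.npy",d);cv2.imwrite("pics/s4f.png",p);cv2.imwrite("pics/s4.png",cv2.resize(p[160:240,190:310],(780,520),interpolation=cv2.INTER_CUBIC))
E
```

```text
t 5.07 pos [474.45 -42.19 162.63] q6 -67.9 zyaw 47.07 xax [-2.7e-03 -2.0e-04 -1.0e+00] F [-1.85 -1.83  1.71] T [-0.363  0.451  0.006] gap 0.25
turn [-0.13 -0.11 -0.11] shift now axes [  0.69  -0.32 -31.4 ] shift target axes [  0.63  -0.25 -31.4 ]
```

View pics/s4.png

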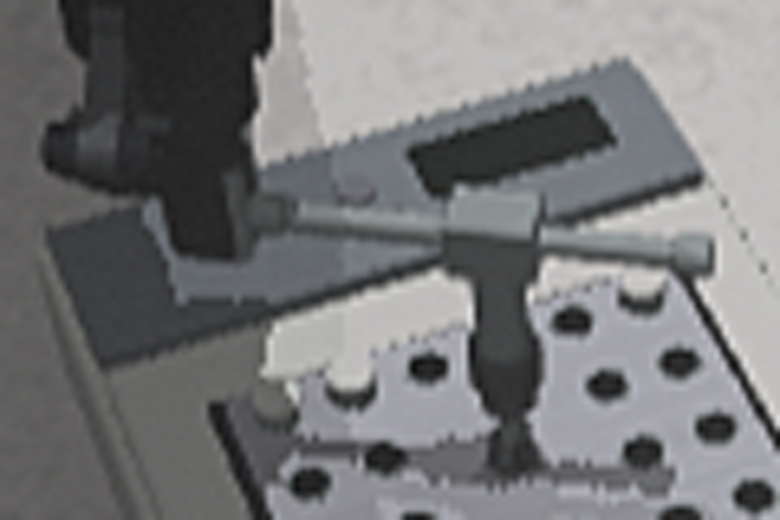

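```bash
python3 - <<'E'
from h import *
m=manip.camera_model("scene");S=lambda x,y:(190+x/6.5-.42,160+y/6.5-.42)
far=onz(m,*S(693,252),176);near=onz(m,*S(264,216),176);hd=onz(m,*S(497,212),186)
print(far,near,hd);e=np.array([.68,.733,0]);print((far-hd)@e,(near-hd)@e)
# head top by depth
d=np.load("pics/s4.npy");P=pts("scene",d)
q=P[(P[...,2]>184)&(np.hypot(P[...,0]-524,P[...,1]-10)<25)];print(len(q),q.mean(0),((q-q.mean(0))@e).min(),((q-q.mean(0))@e).max())
h0=q.mean(0)
k=P[(P[...,2]>168)&(P[...,2]<184.)&((P-h0)@e>20)&(np.hypot(P[...,0]-524,P[...,1]-10)<90)]
print("far bar end along",((k-h0)@e).max(), len(k))
p=cv2.imread("pics/s4f.png")
# head edges: image cols across, pixels near far face
E
```

```text
[556.46737078  51.11668514 176.        ] [483.33283354 -31.71163908 176.        ] [524.7926234   13.28767729 186.        ]
49.2674909782698 -61.17715600175001
106 [525.24364785   9.67704745 204.63902987] -13.035148191741964 12.905555856332704
far bar end along 57.27220327745861 122
```

Estimates of the remaining offset run from 1 to 6 mm. I'll push 3 more, then back off, rise and check from above with the wrist camera.

Call:
play_rows --increments '[[[0,0,0],[0,0,1.5],0],[[0,0,0],[0,0,1.5],0],[[0,0,0],[0,0,0],0]]'

```text
time_s: 5.37
ee_pos: [476.5, -39.8, 162.5]
eef_rot: [-0.282, 0.649, 0.283, 0.647]
wrist_force: [-2.4, -1.3, 1.4]
finger_gap: 0.3
```

Call:
play_rows --increments '[[[0,0,0],[0,0,-8],0],[[0,0,0],[0,0,-8],0],[[0,0,0],[-15,0,-5],0],[[0,0,0],[-25,0,0],0],[[0,0,0],[-25,0,0],0]]'

```text
time_s: 5.78
ee_pos: [458.1, -55.3, 223.3]
eef_rot: [-0.279, 0.65, 0.286, 0.646]
wrist_force: [0.2, -0.4, -0.5]
finger_gap: -0.0
```

Call:
play_rows --increments '[[[0,0,0],[-20,0,0],0.5],[[0,0,0],[-20,0,0],0.5],[[0,0,0],[0,0,20],0.5],[[0,0,0],[0,0,40],0.5],[[0,0,0],[0,0,40],0.5]]'

```text
time_s: 6.2
ee_pos: [526.5, 12.5, 272.9]
eef_rot: [-0.279, 0.649, 0.281, 0.65]
wrist_force: [0.6, -0.4, -0.6]
finger_gap: 42.7
```

```bash
python3 to.py 588 79 270 47.2
```

```text
t 6.2 pos [526.45  12.46 272.93] q6 -59.6 zyaw 46.58 xax [ 9.0e-04  3.7e-03 -1.0e+00] F [ 0.61 -0.43 -0.61] T [-0.008 -0.023 -0.015] gap 42.69
turn [-0.62  0.19 -0.11] shift now axes [ 3.23  1.03 90.63] shift target axes [2.930e+00 5.000e-02 9.064e+01]
```

Call:
play_rows --increments '[[[-0.5,0,0],[0,0,40],1],[[0,0,0],[0,0,35],1],[[0,0,0],[0,0,10],1],[[0,0,0],[0,0,0],1],[[0,0,0],[0,0,0],1]]'

```text
time_s: 6.62
ee_pos: [589.1, 80.1, 272.3]
eef_rot: [-0.282, 0.646, 0.285, 0.65]
wrist_force: [-0.1, -0.2, -0.2]
finger_gap: 85.2
```

```bash
python3 st.py; python3 - <<'E'
from h import *
import pickle
m=manip.camera_model("wrist");p,d=manip.read_camera("wrist");cv2.imwrite("pics/w5.png",p);np.save("pics/w5.npy",d);pickle.dump(m,open("pics/w5.pkl","wb"))
P=pts("wrist",d,m);q=P[(P[...,2]>183)&(P[...,2]<190)];print(len(q))
for n in("scene","side"):
    p,d=manip.read_camera(n);cv2.imwrite(f"pics/{n}5.png",p);np.save(f"pics/{n}5.npy",d)
E
```

```text
t 6.62 pos [589.13  80.1  272.28] q6 -52.4 zyaw 47.29 xax [ 0.0027  0.0071 -1.    ] F [-0.1  -0.23 -0.21] T [-0.051 -0.01  -0.02 ] gap 85.23
1657
```

View pics/w5.png

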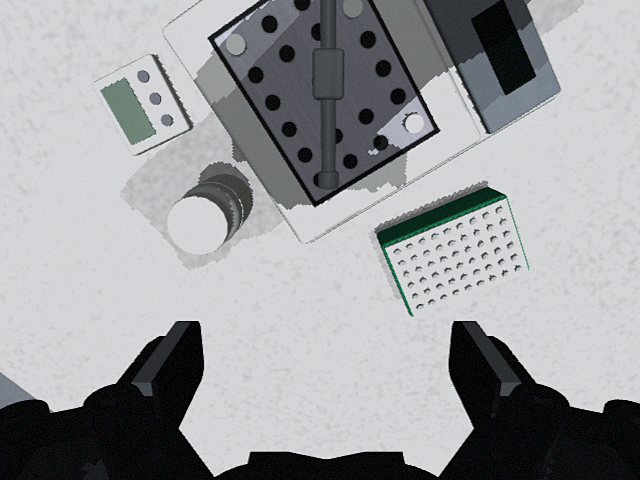

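The wrist view shows the head at (328,74), the far knob end at (327,188), and the bar running up past the frame's top. I'll measure by height masks in all three views.

```bash
python3 - <<'E'
from h import *
import pickle
e=np.array([np.cos(np.radians(47)),np.sin(np.radians(47)),0]);f=np.array([-e[1],e[0],0])
def rep(n,P):
    c=np.array([524,10,0])
    A=(P-c)@e;B=(P-c)@f
    near=(np.abs(A)<80)&(np.abs(B)<14)
    top=near&(P[...,2]>184.5)&(P[...,2]<190)&(np.abs(A)<20)
    print(n,"top n",top.sum(),"A",np.percentile(A[top],[1,50,99]).round(1),"B",np.percentile(B[top],[1,50,99]).round(1),"z",np.median(P[...,2][top]).round(1), "ctr",P[top].mean(0).round(1))
    bar=near&(P[...,2]>166)&(P[...,2]<185)&(np.abs(A)>15)
    print("   bar A",np.percentile(A[bar],[0,.5,99.5,100]).round(1),"B",np.median(B[bar&(A>20)]).round(1),np.median(B[bar&(A<-20)]).round(1),"z",P[...,2][bar].max().round(1))
    if top.sum():
        pass
m=pickle.load(open("pics/w5.pkl","rb"));P=pts("wrist",np.load("pics/w5.npy"),m);rep("wrist",P)
for n in("scene","side"):rep(n,pts(n,np.load(f"pics/{n}5.npy")))
p=cv2.imread("pics/w5.png");cv2.imwrite("pics/w5c.png",cv2.resize(p[0:210,250:410],(600,788),interpolation=cv2.INTER_CUBIC)[:600])
c=[cv2.resize(cv2.imread(f"pics/{n}5.png")[y:y+90,x:x+120],(400,300),interpolation=cv2.INTER_CUBIC) for n,x,y in(("scene",200,170),("side",220,205))]
cv2.imwrite("pics/ss5.png",np.hstack(c))
E
```

```text
wrist top n 1600 A [-11.5   0.1  11.9] B [-7.9  0.1  7.8] z 186.9 ctr [524.2  10.1 186.9]
   bar A [-34.4 -33.8  59.2  59.8] B 0.3 -0.0 z 184.0
scene top n 95 A [-10.5   0.7  12.4] B [-7.2  0.1  9. ] z 185.9 ctr [524.3  11.1 186.1]
   bar A [-59.5 -58.7  60.1  60.3] B -0.6 -1.0 z 182.7
side top n 112 A [-13.8  -3.3   9.4] B [-6.9  0.4  8.5] z 186.6 ctr [521.7   8.3 186.5]
   bar A [-62.8 -62.5  57.5  59.6] B 0.4 -0.2 z 183.7
```

View pics/w5c.png

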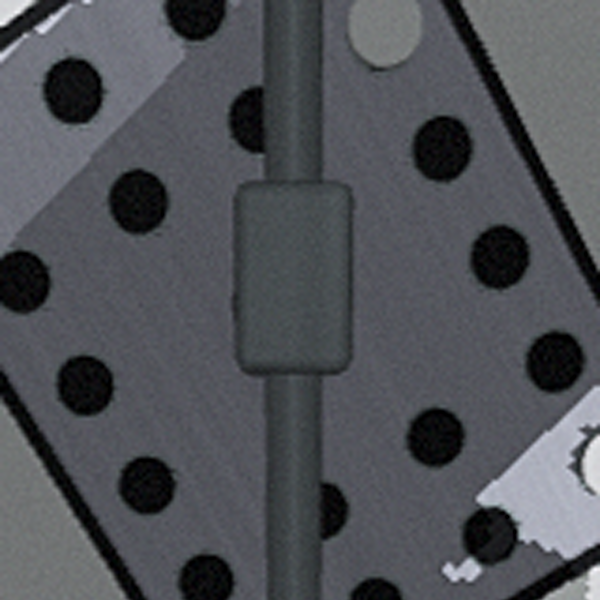

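View pics/ss5.png

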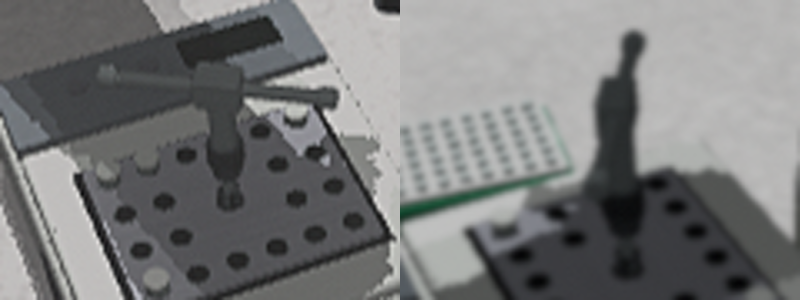

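The bar is central to within about 1 mm in all three views. The wrist view puts the head at (524.0, 10.1) with yaw ≈47.1° and the top at 186.5. Now moving over the head.

Call:
play_rows --increments '[[[0,0,0],[0,0,-35],1],[[0,0,0],[0,0,-35],1],[[0,0,0],[0,0,-20],1],[[0,0,0],[0,0,0],1],[[0,0,0],[0,0,0],1]]'

```text
time_s: 7.18
ee_pos: [522.3, 7.0, 270.6]
eef_rot: [-0.279, 0.647, 0.283, 0.65]
wrist_force: [0.7, -0.3, 0.1]
finger_gap: 84.8
```

```bash
python3 to.py 524 10.1 157.5 47.1
```

```text
t 7.18 pos [522.3    7.03 270.65] q6 -60.7 zyaw 46.9 xax [ 0.0019  0.0067 -1.    ] F [ 0.75 -0.34  0.14] T [-0.071 -0.032 -0.036] gap 84.79
turn [-0.2   0.35 -0.18] shift now axes [113.17   0.48   2.71] shift target axes [113.15   0.84   3.41]
```

Call:
play_rows --increments '[[[-0.2,0.35,-0.2],[15,0.8,3.4],1],[[0,0,0],[25,0,0],1],[[0,0,0],[15,0,0],1],[[0,0,0],[0,0,0],1],[[0,0,0],[0,0,0],1]]'

```text
time_s: 7.6
ee_pos: [525.2, 8.9, 216.9]
eef_rot: [-0.283, 0.647, 0.28, 0.651]
wrist_force: [-0.3, 0.2, 0.2]
finger_gap: 85.3
```

```bash
python3 to.py 524 10.1 157.5 47.1
```

```text
t 7.6 pos [525.17   8.87 216.91] q6 -60.2 zyaw 46.88 xax [ 0.0067 -0.0013 -1.    ] F [-0.3   0.19  0.19] T [-0.003 -0.046 -0.05 ] gap 85.3
turn [-0.22  0.21  0.33] shift now axes [59.4   2.04 -0.11] shift target axes [59.41  1.69  0.11]
```

Call:
play_rows --increments '[[[-0.2,0.2,0.3],[15,1.7,0],1],[[0,0,0],[15,0,0],1],[[0,0,0],[14,0,0],1],[[0,0,0],[6,0,0],1],[[0,0,0],[0,0,0],1]]'

```text
time_s: 8.02
ee_pos: [526.0, 10.2, 167.0]
eef_rot: [-0.284, 0.647, 0.282, 0.649]
wrist_force: [-0.0, -0.0, 1.0]
finger_gap: 85.5
```

```bash
python3 to.py 524 10.1 157.5 47.1
```

```text
t 8.02 pos [525.95  10.24 167.02] q6 -60.3 zyaw 47.14 xax [ 4.3e-03 -9.0e-04 -1.0e+00] F [-0.   -0.02  0.95] T [ 0.008  0.019 -0.047] gap 85.5
turn [0.04 0.13 0.22] shift now axes [ 9.52  1.38 -1.45] shift target axes [ 9.52  1.34 -1.43]
```

Call:
play_rows --increments '[[[0,0.1,0.2],[6,1.3,-1.4],1],[[0,0,0],[3,0,0],1],[[0,0,0],[0,0,0],1]]'

```text
time_s: 8.27
ee_pos: [524.5, 10.1, 158.6]
eef_rot: [-0.283, 0.648, 0.283, 0.649]
wrist_force: [0.0, 0.1, 0.2]
finger_gap: 85.4
```

```bash
python3 to.py 524 10.1 157.5 47.1
```

```text
t 8.27 pos [524.54  10.11 158.58] q6 -60.4 zyaw 47.16 xax [ 0.0014  0.     -1.    ] F [0.02 0.1  0.17] T [ 0.014 -0.005 -0.003] gap 85.43
turn [0.06 0.06 0.06] shift now axes [ 1.08  0.39 -0.38] shift target axes [ 1.08  0.39 -0.38]
```

Well aligned. I'll close gently first and check the forces.

Call:
play_rows --increments '[[[0,0,0],[1,0.4,-0.4],0.6],[[0,0,0],[0,0,0],0.4],[[0,0,0],[0,0,0],0.2],[[0,0,0],[0,0,0],0.1],[[0,0,0],[0,0,0],0.1]]' --newtons 40

```text
time_s: 8.68
ee_pos: [524.8, 9.8, 159.3]
eef_rot: [-0.284, 0.647, 0.282, 0.649]
wrist_force: [1.0, 0.0, 1.1]
finger_gap: 25.7
```

```bash
python3 to.py 524 10.1 157.5 47.1
```

```text
t 8.68 pos [524.84   9.82 159.28] q6 -60.4 zyaw 47.16 xax [ 3.9e-03 -6.0e-04 -1.0e+00] F [1.03 0.04 1.07] T [-0.051 -0.003  0.001] gap 25.72
turn [0.06 0.13 0.19] shift now axes [ 1.78  0.81 -0.37] shift target axes [ 1.78  0.81 -0.36]
```

Call:
play_rows --increments '[[[0,0.1,0.2],[1.8,0.8,-0.4],0],[[0,0,0],[0,0,0],0],[[0,0,0],[0,0,0],0]]' --newtons 40

```text
time_s: 8.93
ee_pos: [524.1, 10.5, 158.7]
eef_rot: [-0.283, 0.648, 0.283, 0.649]
wrist_force: [-0.4, 0.9, -0.0]
finger_gap: 15.4
```

```bash
python3 to.py 524 10.1 157.5 47.1
```

```text
t 8.93 pos [524.15  10.5  158.69] q6 -60.4 zyaw 47.18 xax [ 0.001   0.0013 -1.    ] F [-0.42  0.85 -0.04] T [-0.024  0.232  0.021] gap 15.41
turn [ 0.08  0.09 -0.01] shift now axes [ 1.19 -0.16 -0.4 ] shift target axes [ 1.19 -0.17 -0.39]
```

Gripped at 15.4 mm (the 16 mm flats) with lateral force under 1 N. I'll firm the grip and begin turning clockwise, feeding down 0.03 mm per 7°.

Call:
play_rows --increments '[[[0,0,0],[0,0,0],0],[[3,0,0],[0.02,0,0],0],[[3,0,0],[0.02,0,0],0]]' --newtons 90

```text
time_s: 9.18
ee_pos: [524.1, 10.4, 158.7]
eef_rot: [-0.248, 0.662, 0.248, 0.662]
wrist_force: [-1.8, 1.8, 1.4]
finger_gap: 14.8
```

```bash
python3 to.py 524 10.1 157.5 47.1
```

```text
t 9.18 pos [524.07  10.43 158.72] q6 -54.3 zyaw 41.11 xax [ 8.0e-04  1.1e-03 -1.0e+00] F [-1.8   1.76  1.41] T [0.084 0.232 0.243] gap 14.77
turn [-5.99  0.07 -0.01] shift now axes [ 1.22 -0.2  -0.27] shift target axes [ 1.22 -0.17 -0.29]
```

Call:
play_rows --increments '[[[6,0,0],[0.03,0,0],0],[[6,0,0],[0.03,0,0],0],[[6,0,0],[0.03,0,0],0],[[6,0,0],[0.03,0,0],0]]'

```text
time_s: 9.52
ee_pos: [523.8, 10.4, 158.6]
eef_rot: [-0.1, 0.7, 0.1, 0.7]
wrist_force: [-1.5, -0.6, 1.7]
finger_gap: 14.1
```

```bash
python3 to.py 524 10.1 158.6 47.1
```

```text
t 9.52 pos [523.84  10.42 158.61] q6 -29.5 zyaw 16.27 xax [ 1.e-04  5.e-04 -1.e+00] F [-1.48 -0.62  1.73] T [-0.018  0.252  0.459] gap 14.1
turn [-3.083e+01  2.000e-02 -2.000e-02] shift now axes [ 0.01 -0.35  0.06] shift target axes [ 0.01 -0.33 -0.12]
```

Call:
play_rows --increments '[[[7,0,0],[0.03,0,0],0],[[7,0,0],[0.03,0,0],0],[[7,0,0],[0.03,0,0],0],[[7,0,0],[0.03,0,0],0],[[7,0,0],[0.03,0,0],0]]'

```text
time_s: 9.93
ee_pos: [523.5, 10.5, 158.5]
eef_rot: [0.12, 0.697, -0.12, 0.697]
wrist_force: [-1.4, 0.4, 2.6]
finger_gap: 15.0
```

```bash
python3 to.py 524 10.1 158.4 47.1
```

```text
t 9.93 pos [523.47  10.52 158.46] q6 6.4 zyaw -19.59 xax [-8.e-04 -1.e-04 -1.e+00] F [-1.38  0.45  2.6 ] T [-0.007  0.319  0.512] gap 15.0
turn [-6.669e+01 -5.000e-02 -0.000e+00] shift now axes [ 0.06 -0.22  0.64] shift target axes [ 0.06 -0.67  0.05]
```

Call:
play_rows --increments '[[[7,0,0],[0.03,0,0],0],[[7,0,0],[0.03,0,0],0],[[7,0,0],[0.03,0,0],0],[[7,0,0],[0.03,0,0],0],[[7,0,0],[0.03,0,0],0]]'

```text
time_s: 10.35
ee_pos: [523.2, 10.9, 158.3]
eef_rot: [0.328, 0.627, -0.329, 0.626]
wrist_force: [0.3, 1.2, 2.0]
finger_gap: 14.6
```

Call:
play_rows --increments '[[[7,0,0],[0.03,0,0],0],[[7,0,0],[0.03,0,0],0],[[7,0,0],[0.03,0,0],0],[[7,0,0],[0.03,0,0],0],[[7,0,0],[0.03,0,0],0]]'

```text
time_s: 10.77
ee_pos: [523.2, 11.3, 158.2]
eef_rot: [-0.505, -0.495, 0.506, -0.494]
wrist_force: [-1.1, 0.1, 2.3]
finger_gap: 14.4
```

```bash
python3 to.py 524 10.1 158 47.1
```

```text
t 10.77 pos [523.18  11.31 158.19] q6 78.1 zyaw -91.2 xax [-1.7e-03  1.0e-04 -1.0e+00] F [-1.09  0.06  2.28] T [0.231 0.172 0.503] gap 14.43
turn [-1.383e+02 -1.200e-01  4.000e-02] shift now axes [0.19 0.85 1.19] shift target axes [ 0.19 -1.42 -0.33]
```

Call:
play_rows --increments '[[[7,0,0],[0.03,0,0],0],[[7,0,0],[0.03,0,0],0],[[7,0,0],[0.03,0,0],0],[[7,0,0],[0.03,0,0],0],[[7,0,0],[0.03,0,0],0]]'

```text
time_s: 11.18
ee_pos: [523.4, 11.7, 158.0]
eef_rot: [-0.632, -0.316, 0.633, -0.315]
wrist_force: [-0.0, -0.5, 0.6]
finger_gap: 14.6
```

Call:
play_rows --increments '[[[7,0,0],[0.03,0,0],0],[[4,0,0],[0.03,0,0],0],[[0,0,0],[0,0,0],0]]'

```text
time_s: 11.43
ee_pos: [523.6, 11.8, 158.0]
eef_rot: [-0.661, -0.25, 0.662, -0.249]
wrist_force: [-0.7, 0.5, 2.1]
finger_gap: 14.2
```

```bash
python3 to.py 524 10.1 158 47.1
```

```text
t 11.43 pos [523.57  11.84 157.99] q6 125.7 zyaw -138.69 xax [-1.1e-03  2.0e-04 -1.0e+00] F [-0.65  0.47  2.11] T [0.071 0.182 0.52 ] gap 14.17
turn [ 1.7421e+02  8.0000e-02 -6.0000e-02] shift now axes [-0.01  1.59  0.83] shift target axes [-0.01 -1.5  -0.98]
```

Half a turn is done (tip ≈178°, torque steady at 0.5 N·m). Now backing a quarter turn, about 106° of hand motion to cover the wind-up.

Call:
play_rows --increments '[[[-6,0,0],[-0.01,0,0],0],[[-7,0,0],[-0.02,0,0],0],[[-7,0,0],[-0.03,0,0],0],[[-7,0,0],[-0.03,0,0],0],[[-7,0,0],[-0.03,0,0],0]]'

```text
time_s: 11.85
ee_pos: [523.3, 11.5, 158.0]
eef_rot: [-0.555, -0.437, 0.557, -0.437]
wrist_force: [-0.7, -0.2, 2.5]
finger_gap: 14.5
```

Call:
play_rows --increments '[[[-7,0,0],[-0.03,0,0],0],[[-7,0,0],[-0.03,0,0],0],[[-7,0,0],[-0.03,0,0],0],[[-7,0,0],[-0.03,0,0],0],[[-7,0,0],[-0.03,0,0],0]]'

```text
time_s: 12.27
ee_pos: [523.2, 11.1, 158.2]
eef_rot: [0.394, 0.587, -0.395, 0.586]
wrist_force: [0.5, 1.3, 0.5]
finger_gap: 14.5
```

Call:
play_rows --increments '[[[-7,0,0],[-0.03,0,0],0],[[-7,0,0],[-0.03,0,0],0],[[-7,0,0],[-0.03,0,0],0],[[-7,0,0],[-0.03,0,0],0],[[-7,0,0],[-0.03,0,0],0]]'

```text
time_s: 12.68
ee_pos: [523.4, 10.6, 158.4]
eef_rot: [0.195, 0.68, -0.196, 0.679]
wrist_force: [0.2, 0.7, 1.8]
finger_gap: 14.7
```

```bash
python3 to.py 524 10.1 158 -34
```

```text
t 12.68 pos [523.38  10.63 158.36] q6 18.9 zyaw -32.07 xax [-2.e-03 -2.e-04 -1.e+00] F [0.18 0.71 1.8 ] T [ 0.063  0.169 -0.435] gap 14.75
turn [ 1.93 -0.09  0.07] shift now axes [ 0.36 -0.12  0.81] shift target axes [ 0.36 -0.09  0.81]
```

Backed off to tip ≈86° net. Now I'll release, rise and regrasp half a turn round, because joint 6 wouldn't have the range for the rest.

Call:
play_rows --increments '[[[0,0,0],[0,0,0],0.3],[[0,0,0],[0,0,0],0.6],[[0,0,0],[0,0,0],0.7],[[0,0,0],[-8,0,0],0.7],[[0,0,0],[-15,0,0],0.7]]'

```text
time_s: 13.1
ee_pos: [521.8, 10.8, 178.8]
eef_rot: [0.195, 0.682, -0.196, 0.677]
wrist_force: [0.1, -0.2, 0.2]
finger_gap: 59.5
```

```bash
python3 to.py 524 10.1 210 -32
```

```text
t 13.1 pos [521.78  10.78 178.75] q6 18.9 zyaw -32.07 xax [-7.2e-03  7.0e-04 -1.0e+00] F [ 0.09 -0.15  0.21] T [-0.042 -0.021 -0.013] gap 59.48
turn [-0.07 -0.37  0.18] shift now axes [-31.26   0.51   2.04] shift target axes [-31.25   0.6    2.24]
```

Call:
play_rows --increments '[[[0,-0.4,0.2],[-18,0,2],0.7],[[0,0,0],[-14,0,0],0.8],[[-7,0,0],[0,0,0],0.8],[[-7,0,0],[0,0,0],0.8],[[-7,0,0],[0,0,0],0.8]]'

```text
time_s: 13.52
ee_pos: [525.0, 9.3, 218.5]
eef_rot: [0.068, 0.702, -0.069, 0.706]
wrist_force: [0.4, 1.1, 0.2]
finger_gap: 68.2
```

Call:
play_rows --increments '[[[-7,0,0],[0,0,0],0.8],[[-7,0,0],[0,0,0],0.8],[[-7,0,0],[0,0,0],0.8],[[-7,0,0],[0,0,0],0.8],[[-7,0,0],[0,0,0],0.8]]'

```text
time_s: 13.93
ee_pos: [525.7, 9.0, 222.4]
eef_rot: [-0.153, 0.688, 0.15, 0.694]
wrist_force: [-0.3, 0.4, -0.7]
finger_gap: 68.1
```

Call:
play_rows --increments '[[[-7,0,0],[0,0,0],0.8],[[-7,0,0],[0,0,0],0.8],[[-7,0,0],[0,0,0],0.8],[[-7,0,0],[0,0,0],0.8],[[-7,0,0],[0,0,0],0.8]]'

```text
time_s: 14.35
ee_pos: [526.1, 8.8, 225.8]
eef_rot: [-0.359, 0.608, 0.353, 0.614]
wrist_force: [0.1, 0.3, 0.4]
finger_gap: 68.2
```

Call:
play_rows --increments '[[[-7,0,0],[0,0,0],0.8],[[-7,0,0],[0,0,0],0.8],[[-7,0,0],[0,0,0],0.8],[[-7,0,0],[0,0,0],0.8],[[-7,0,0],[0,0,0],0.8]]'

```text
time_s: 14.77
ee_pos: [526.5, 8.7, 229.1]
eef_rot: [0.531, -0.47, -0.522, -0.474]
wrist_force: [0.5, 0.6, 0.1]
finger_gap: 68.2
```

```bash
python3 to.py 524 10.1 210 140.5
```

```text
t 14.77 pos [526.46   8.68 229.14] q6 -109.6 zyaw 96.33 xax [ 0.0134 -0.0042 -0.9999] F [0.46 0.59 0.14] T [0.004 0.093 0.012] gap 68.18
turn [-44.17  -0.59   0.57] shift now axes [19.1   2.54  1.79] shift target axes [19.14  0.47  2.8 ]
```

Call:
play_rows --increments '[[[-7,-0.3,0.3],[1,0,0],0.8],[[-7,-0.3,0.3],[1,0,0],0.8],[[-7,0,0],[1,0,0],0.8],[[-7,0,0],[1,0,0],0.8],[[-7,0,0],[1,0,0],0.8]]'

```text
time_s: 15.18
ee_pos: [527.0, 8.5, 227.6]
eef_rot: [0.647, -0.286, -0.646, -0.288]
wrist_force: [0.7, 0.1, -0.6]
finger_gap: 68.2
```

Call:
play_rows --increments '[[[-7,0,0],[1,0,0],0.8],[[-2,0,0],[1,0,0],0.8],[[0,0,0],[1,0,0],0.8]]'

```text
time_s: 15.43
ee_pos: [527.3, 8.4, 226.4]
eef_rot: [0.669, -0.231, -0.667, -0.234]
wrist_force: [0.8, 0.5, 0.3]
finger_gap: 68.0
```

```bash
python3 to.py 524 10.1 158.4 140.7; python3 - <<'E'
from h import *
ps=[]
for n,(x0,y0,x1,y1) in dict(scene=(200,150,320,240),side=(220,200,340,290)).items():
    p,d=manip.read_camera(n);ps.append(cv2.resize(p[y0:y1,x0:x1],(400,300),interpolation=cv2.INTER_CUBIC));np.save(f"pics/{n}6.npy",d)
    P=pts(n,d);a=np.radians(140.7);e=np.array([np.cos(a),np.sin(a),0]);f=np.array([-e[1],e[0],0]);c=np.array([524,10,0]);A=(P-c)@e;B=(P-c)@f
    b=(np.abs(B)<25)&(np.abs(A)<75)&(P[...,2]>166)&(P[...,2]<184)&(np.abs(A)>20)
    q=P[b];print(n,len(q),np.percentile(A[b],[0,1,99,100]).round(1),"B",np.median(B[b&(A>20)]).round(1),np.median(B[b&(A<-20)]).round(1))
cv2.imwrite("pics/p6.png",np.hstack(ps))
E
```

```text
t 15.43 pos [527.28   8.4  226.35] q6 -155.0 zyaw 141.62 xax [ 0.0042  0.0024 -1.    ] F [0.82 0.51 0.28] T [ 0.05  -0.015 -0.057] gap 67.98
turn [ 0.92 -0.1   0.26] shift now axes [67.94  1.01  3.75] shift target axes [67.95  0.77  3.62]
scene 207 [-58.4 -58.2  59.6  59.8] B -4.1 0.8
side 342 [-58.4 -57.1  60.4  61.4] B 1.7 5.6
```

View pics/p6.png

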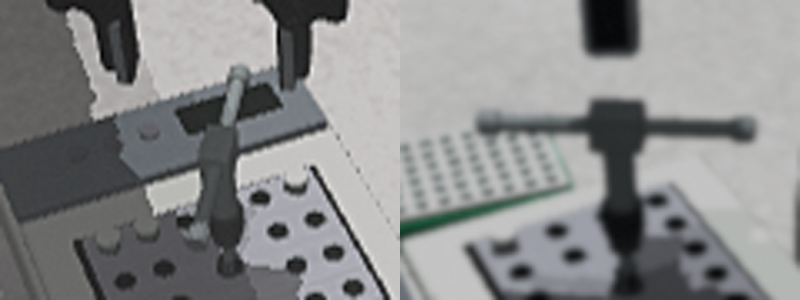

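The bar is still central (±59 in both views) and its line sits at yaw ≈138°. The fingers are clear above it. Descending at that yaw.

Call:
play_rows --increments '[[[3.5,-0.1,0.3],[2,1,3.7],0.8],[[0,0,0],[12,0,0],0.9],[[0,0,0],[14,0,0],1],[[0,0,0],[12,0,0],1],[[0,0,0],[2,0,0],1]]'

```text
time_s: 15.95
ee_pos: [524.3, 9.7, 181.4]
eef_rot: [0.66, -0.256, -0.659, -0.256]
wrist_force: [0.4, -0.1, 0.1]
finger_gap: 85.4
```

```bash
python3 to.py 524 10.1 158.4 138
```

```text
t 15.95 pos [524.29   9.72 181.36] q6 -150.8 zyaw 137.57 xax [ 1.1e-03 -8.0e-04 -1.0e+00] F [ 0.36 -0.08  0.07] T [-0.009  0.014  0.006] gap 85.42
turn [-0.43 -0.08  0.01] shift now axes [22.96 -0.08  0.51] shift target axes [22.96 -0.09  0.48]
```

Call:
play_rows --increments '[[[-0.4,0,0],[10,0,0.5],1],[[0,0,0],[9,0,0],1],[[0,0,0],[3,0,0],1],[[0,0,0],[0,0,0],1]]'

```text
time_s: 16.28
ee_pos: [522.6, 10.3, 154.4]
eef_rot: [-0.659, 0.253, 0.661, 0.253]
wrist_force: [0.4, 0.3, -0.2]
finger_gap: 85.3
```

```bash
python3 to.py 524 10.1 158.4 138
```

```text
t 16.28 pos [522.58  10.27 154.39] q6 -151.3 zyaw 138.07 xax [-2.4e-03  1.0e-04 -1.0e+00] F [ 0.38  0.34 -0.18] T [-0.034  0.052 -0.02 ] gap 85.26
turn [ 0.07  0.11 -0.09] shift now axes [-4.01 -0.82 -1.16] shift target axes [-4.01 -0.82 -1.17]
```

Call:
play_rows --increments '[[[0,0.1,0],[-2,-0.8,-1.2],0.6],[[0,0,0],[0,0,0],0.4],[[0,0,0],[0,0,0],0.25]]' --newtons 40

```text
time_s: 16.53
ee_pos: [524.3, 10.0, 156.9]
eef_rot: [-0.66, 0.253, 0.66, 0.252]
wrist_force: [-1.2, -0.6, -0.6]
finger_gap: 51.9
```

```bash
python3 to.py 524 10.1 158.4 138
```

```text
t 16.53 pos [524.28  10.   156.87] q6 -151.2 zyaw 138.07 xax [-7.0e-04 -1.2e-03 -1.0e+00] F [-1.21 -0.6  -0.56] T [ 0.078 -0.042 -0.003] gap 51.86
turn [ 0.07 -0.02 -0.08] shift now axes [-1.53  0.12  0.28] shift target axes [-1.53  0.11  0.28]
```

Call:
play_rows --increments '[[[0,0,0],[0,0,0.2],0.25],[[0,0,0],[0,0,0],0.1],[[0,0,0],[0,0,0],0],[[0,0,0],[0,0,0],0],[[0,0,0],[0,0,0],0]]' --newtons 40

```text
time_s: 16.95
ee_pos: [525.0, 10.0, 158.4]
eef_rot: [0.661, -0.253, -0.66, -0.253]
wrist_force: [-0.1, 0.9, -0.4]
finger_gap: 15.2
```

```bash
python3 to.py 524 10.1 158.4 138
```

```text
t 16.95 pos [524.96   9.98 158.4 ] q6 -151.2 zyaw 138.08 xax [ 0.0015 -0.0016 -1.    ] F [-0.1   0.88 -0.43] T [ 0.047 -0.047 -0.005] gap 15.18
turn [ 0.08 -0.13 -0.01] shift now axes [-0.01  0.56  0.79] shift target axes [-0.    0.56  0.79]
```

Regripped with near-zero torque at yaw 138°, so tip ≈89° net. Second half turn forward, to hand yaw ≈ −48°.

Call:
play_rows --increments '[[[0,0,0],[0,0,0],0],[[3,0,0],[0.02,0,0],0],[[5,0,0],[0.03,0,0],0],[[7,0,0],[0.03,0,0],0],[[7,0,0],[0.03,0,0],0]]' --newtons 90

```text
time_s: 17.37
ee_pos: [524.6, 9.7, 158.4]
eef_rot: [0.599, -0.378, -0.598, -0.376]
wrist_force: [-1.2, -1.3, 0.9]
finger_gap: 14.3
```

Call:
play_rows --increments '[[[7,0,0],[0.03,0,0],0],[[7,0,0],[0.03,0,0],0],[[7,0,0],[0.03,0,0],0],[[7,0,0],[0.03,0,0],0],[[7,0,0],[0.03,0,0],0]]'

```text
time_s: 17.78
ee_pos: [523.6, 9.6, 158.2]
eef_rot: [-0.454, 0.544, 0.453, 0.541]
wrist_force: [-1.0, 0.8, 0.4]
finger_gap: 14.2
```

```bash
python3 to.py 524 10.1 158.2 -49
```

```text
t 17.78 pos [523.56   9.57 158.24] q6 -92.9 zyaw 79.75 xax [-0.0015 -0.0039 -1.    ] F [-1.01  0.75  0.41] T [-0.002  0.304  0.511] gap 14.24
turn [128.75  -0.18   0.24] shift now axes [ 0.04 -0.34  0.6 ] shift target axes [ 0.04  0.68 -0.11]
```

Call:
play_rows --increments '[[[7,0,0],[0.03,0,0],0],[[7,0,0],[0.03,0,0],0],[[7,0,0],[0.03,0,0],0],[[7,0,0],[0.03,0,0],0],[[7,0,0],[0.03,0,0],0]]'

```text
time_s: 18.2
ee_pos: [522.6, 10.0, 158.1]
eef_rot: [-0.265, 0.657, 0.264, 0.654]
wrist_force: [-1.6, 0.9, 0.2]
finger_gap: 14.6
```

Call:
play_rows --increments '[[[7,0,0],[0.03,0,0],0],[[7,0,0],[0.03,0,0],0],[[7,0,0],[0.03,0,0],0],[[7,0,0],[0.03,0,0],0],[[7,0,0],[0.03,0,0],0]]'

```text
time_s: 18.62
ee_pos: [522.1, 11.0, 158.0]
eef_rot: [-0.051, 0.707, 0.049, 0.704]
wrist_force: [-0.3, 1.3, 0.1]
finger_gap: 14.4
```

```bash
python3 to.py 524 10.1 158 -49
```

```text
t 18.62 pos [522.06  11.02 157.97] q6 -21.2 zyaw 8.13 xax [-0.0043 -0.0024 -1.    ] F [-0.28  1.29  0.15] T [0.218 0.068 0.479] gap 14.38
turn [57.13 -0.19  0.23] shift now axes [-0.03 -1.19  1.79] shift target axes [-0.03  0.86  1.97]
```

Call:
play_rows --increments '[[[7,0,0],[0.03,0,0],0],[[7,0,0],[0.03,0,0],0],[[7,0,0],[0.03,0,0],0],[[7,0,0],[0.03,0,0],0],[[7,0,0],[0.03,0,0],0]]'

```text
time_s: 19.03
ee_pos: [522.2, 12.1, 157.9]
eef_rot: [0.169, 0.688, -0.17, 0.685]
wrist_force: [0.3, 1.3, -0.2]
finger_gap: 14.6
```

Call:
play_rows --increments '[[[7,0,0],[0.03,0,0],0],[[7,0,0],[0.03,0,0],0],[[7,0,0],[0.03,0,0],0],[[0,0,0],[0,0,0],0]]'

```text
time_s: 19.37
ee_pos: [522.6, 12.7, 157.8]
eef_rot: [0.295, 0.643, -0.296, 0.641]
wrist_force: [0.0, -0.2, -0.6]
finger_gap: 14.4
```

```bash
python3 to.py 524 10.1 158 -49
```

```text
t 19.37 pos [522.59  12.69 157.76] q6 36.5 zyaw -49.46 xax [-2.9e-03 -1.0e-04 -1.0e+00] F [ 0.   -0.23 -0.56] T [-0.132  0.036  0.413] gap 14.37
turn [-0.46 -0.1   0.13] shift now axes [-0.24 -0.61  2.88] shift target axes [-0.24 -0.63  2.88]
```

Second half turn done (tip ≈0.75 turn, no bottom felt). Backing a quarter turn.

Call:
play_rows --increments '[[[-6,0,0],[-0.01,0,0],0],[[-7,0,0],[-0.02,0,0],0],[[-7,0,0],[-0.03,0,0],0],[[-7,0,0],[-0.03,0,0],0],[[-7,0,0],[-0.03,0,0],0]]'

```text
time_s: 19.78
ee_pos: [522.1, 11.9, 157.8]
eef_rot: [0.087, 0.703, -0.089, 0.7]
wrist_force: [-0.1, -1.2, -0.6]
finger_gap: 14.8
```

Call:
play_rows --increments '[[[-7,0,0],[-0.03,0,0],0],[[-7,0,0],[-0.03,0,0],0],[[-7,0,0],[-0.03,0,0],0],[[-7,0,0],[-0.03,0,0],0],[[-7,0,0],[-0.03,0,0],0]]'

```text
time_s: 20.2
ee_pos: [522.1, 10.8, 158.0]
eef_rot: [-0.133, 0.696, 0.131, 0.693]
wrist_force: [-0.4, 0.0, -0.6]
finger_gap: 14.3
```

Call:
play_rows --increments '[[[-7,0,0],[-0.03,0,0],0],[[-7,0,0],[-0.03,0,0],0],[[-7,0,0],[-0.03,0,0],0],[[-7,0,0],[-0.03,0,0],0],[[-7,0,0],[-0.03,0,0],0]]'

```text
time_s: 20.62
ee_pos: [522.6, 9.8, 158.2]
eef_rot: [-0.34, 0.622, 0.338, 0.619]
wrist_force: [0.8, -0.1, -2.0]
finger_gap: 14.6
```

```bash
python3 to.py 524 10.1 158 56
```

```text
t 20.62 pos [522.64   9.83 158.19] q6 -70.4 zyaw 57.32 xax [-0.0031 -0.0041 -1.    ] F [ 0.78 -0.11 -1.97] T [-0.01  -0.329 -0.493] gap 14.61
turn [ 1.32 -0.29 -0.02] shift now axes [ 0.18 -1.    0.96] shift target axes [ 0.19 -0.98  0.98]
```

Tip ≈0.49 turn. Third pass: first fast to yaw −60 (short of the earliest bottom), then small steps feeling the torque.

Call:
play_rows --increments '[[[6,0,0],[0.01,0,0],0],[[7,0,0],[0.02,0,0],0],[[7,0,0],[0.03,0,0],0],[[7,0,0],[0.03,0,0],0],[[7,0,0],[0.03,0,0],0]]'

```text
time_s: 21.03
ee_pos: [522.2, 10.4, 158.1]
eef_rot: [-0.151, 0.692, 0.15, 0.689]
wrist_force: [0.5, 0.9, 1.1]
finger_gap: 14.4
```

Call:
play_rows --increments '[[[7,0,0],[0.03,0,0],0],[[7,0,0],[0.03,0,0],0],[[7,0,0],[0.03,0,0],0],[[7,0,0],[0.03,0,0],0],[[7,0,0],[0.03,0,0],0]]'

```text
time_s: 21.45
ee_pos: [522.0, 11.5, 157.9]
eef_rot: [0.066, 0.705, -0.066, 0.703]
wrist_force: [0.9, 0.3, 0.3]
finger_gap: 14.5
```

Call:
play_rows --increments '[[[7,0,0],[0.03,0,0],0],[[7,0,0],[0.03,0,0],0],[[7,0,0],[0.03,0,0],0],[[7,0,0],[0.03,0,0],0],[[7,0,0],[0.03,0,0],0]]'

```text
time_s: 21.87
ee_pos: [522.4, 12.4, 157.8]
eef_rot: [0.276, 0.652, -0.276, 0.65]
wrist_force: [0.2, 0.9, -2.0]
finger_gap: 14.7
```

```bash
python3 to.py 524 10.1 158 -60
```

```text
t 21.87 pos [522.45  12.43 157.83] q6 32.9 zyaw -45.96 xax [-0.003   0.0011 -1.    ] F [ 0.16  0.87 -2.  ] T [ 0.256 -0.221  0.52 ] gap 14.68
turn [14.04 -0.16  0.1 ] shift now axes [-0.18 -0.5   2.75] shift target axes [-0.17  0.18  2.79]
```

Call:
play_rows --increments '[[[6,0,0],[0.03,0,0],0],[[6,0,0],[0.03,0,0],0],[[1,0,0],[0,0,0],0]]'

```text
time_s: 22.12
ee_pos: [522.8, 12.7, 157.7]
eef_rot: [0.349, 0.616, -0.349, 0.614]
wrist_force: [-0.6, -0.0, -0.9]
finger_gap: 14.6
```

```bash
python3 st.py
```

```text
t 22.12 pos [522.75  12.73 157.73] q6 46.1 zyaw -59.07 xax [-0.0023  0.0015 -1.    ] F [-0.56 -0.02 -0.92] T [-0.013 -0.11   0.574] gap 14.64
```

Call:
play_rows --increments '[[[1.5,0,0],[0.006,0,0],0],[[1.5,0,0],[0.006,0,0],0]]'

```text
time_s: 22.28
ee_pos: [522.8, 12.8, 157.7]
eef_rot: [0.362, 0.608, -0.362, 0.607]
wrist_force: [0.4, -0.9, -0.2]
finger_gap: 14.2
```

```bash
python3 st.py
```

```text
t 22.28 pos [522.83  12.76 157.73] q6 48.6 zyaw -61.54 xax [-0.0021  0.0014 -1.    ] F [ 0.45 -0.86 -0.2 ] T [ 0.052 -0.135  0.482] gap 14.24
```

```bash
cat > tq.py <<'E'
from st import *
v=[manip.state()["torque"][2]]
for i in range(3):
    manip.read_camera("side");v.append(manip.state()["torque"][2])
s,M=st();print("TZ",np.round(v,3),"mean",np.mean(v).round(3))
E
python3 tq.py
```

```text
t 22.43 pos [522.84  12.78 157.75] q6 48.6 zyaw -61.59 xax [-0.0021  0.0015 -1.    ] F [ 0.39 -0.19 -0.6 ] T [ 0.091 -0.132  0.497] gap 14.53
TZ [0.482 0.464 0.518 0.497] mean 0.49
```

Call:
play_rows --increments '[[[1.5,0,0],[0.006,0,0],0],[[1.5,0,0],[0.006,0,0],0]]'

```text
time_s: 22.6
ee_pos: [522.9, 12.8, 157.7]
eef_rot: [0.378, 0.599, -0.377, 0.597]
wrist_force: [1.0, 0.2, -0.3]
finger_gap: 14.5
```

```bash
python3 tq.py
```

```text
t 22.75 pos [522.9   12.81 157.73] q6 51.5 zyaw -64.46 xax [-0.002   0.0016 -1.    ] F [ 1.49  0.15 -1.03] T [ 0.073 -0.199  0.493] gap 14.28
TZ [0.512 0.512 0.462 0.493] mean 0.495
```

The baseline is a steady 0.49. I'll continue at 3° per step, watching for a rise.

Call:
play_rows --increments '[[[1.5,0,0],[0.006,0,0],0],[[1.5,0,0],[0.006,0,0],0]]'

```text
time_s: 22.92
ee_pos: [523.0, 12.8, 157.7]
eef_rot: [0.393, 0.589, -0.392, 0.587]
wrist_force: [1.2, 0.7, -1.7]
finger_gap: 14.4
```

```bash
python3 tq.py
```

```text
t 23.07 pos [522.96  12.83 157.73] q6 54.4 zyaw -67.35 xax [-0.0018  0.0016 -1.    ] F [ 0.88  0.46 -0.37] T [ 0.128 -0.243  0.47 ] gap 14.45
TZ [0.474 0.506 0.486 0.47 ] mean 0.484
```

Call:
play_rows --increments '[[[1.5,0,0],[0.006,0,0],0],[[1.5,0,0],[0.006,0,0],0]]'

```text
time_s: 23.23
ee_pos: [523.0, 12.9, 157.7]
eef_rot: [0.407, 0.579, -0.407, 0.577]
wrist_force: [-0.1, -0.2, -1.0]
finger_gap: 14.4
```

```bash
python3 tq.py
```

```text
t 23.38 pos [523.01  12.85 157.7 ] q6 57.2 zyaw -70.21 xax [-0.0017  0.0017 -1.    ] F [ 1.05  0.61 -1.31] T [ 0.115 -0.297  0.449] gap 14.1
TZ [0.475 0.552 0.466 0.449] mean 0.486
```

Call:
play_rows --increments '[[[1.5,0,0],[0.006,0,0],0],[[1.5,0,0],[0.006,0,0],0]]'

```text
time_s: 23.55
ee_pos: [523.1, 12.9, 157.7]
eef_rot: [0.422, 0.569, -0.421, 0.567]
wrist_force: [1.3, -0.5, -0.9]
finger_gap: 14.7
```

```bash
python3 tq.py
```

```text
t 23.7 pos [523.09  12.86 157.71] q6 60.1 zyaw -73.1 xax [-0.0015  0.0017 -1.    ] F [ 0.28  0.   -1.37] T [ 0.163 -0.39   0.505] gap 14.49
TZ [0.496 0.464 0.501 0.505] mean 0.492
```

Call:
play_rows --increments '[[[1.5,0,0],[0.006,0,0],0],[[1.5,0,0],[0.006,0,0],0]]'

```text
time_s: 23.87
ee_pos: [523.2, 12.9, 157.7]
eef_rot: [0.436, 0.558, -0.435, 0.556]
wrist_force: [2.4, 0.5, -1.3]
finger_gap: 14.3
```

```bash
python3 tq.py
```

```text
t 24.02 pos [523.17  12.89 157.72] q6 63.0 zyaw -75.99 xax [-0.0013  0.0018 -1.    ] F [ 1.28  0.57 -0.38] T [ 0.14  -0.431  0.478] gap 14.43
TZ [0.486 0.556 0.523 0.478] mean 0.511
```

Call:
play_rows --increments '[[[1.5,0,0],[0.006,0,0],0],[[1.5,0,0],[0.006,0,0],0]]'

```text
time_s: 24.18
ee_pos: [523.2, 12.9, 157.7]
eef_rot: [0.45, 0.547, -0.449, 0.545]
wrist_force: [1.4, 0.4, -0.9]
finger_gap: 14.7
```

```bash
python3 tq.py
```

```text
t 24.33 pos [523.24  12.87 157.71] q6 65.9 zyaw -78.89 xax [-0.0012  0.0018 -1.    ] F [ 1.73 -0.06 -1.03] T [ 0.129 -0.393  0.487] gap 14.45
TZ [0.527 0.51  0.477 0.487] mean 0.5
```

Call:
play_rows --increments '[[[1.5,0,0],[0.006,0,0],0],[[1.5,0,0],[0.006,0,0],0]]'

```text
time_s: 24.5
ee_pos: [523.3, 12.9, 157.7]
eef_rot: [0.463, 0.535, -0.463, 0.534]
wrist_force: [2.1, 0.6, -1.3]
finger_gap: 13.9
```

```bash
python3 tq.py
```

```text
t 24.65 pos [523.3   12.9  157.69] q6 68.8 zyaw -81.79 xax [-0.001   0.0019 -1.    ] F [ 2.08  1.34 -1.46] T [ 0.123 -0.503  0.508] gap 14.46
TZ [0.497 0.538 0.489 0.508] mean 0.508
```

Call:
play_rows --increments '[[[1.5,0,0],[0.006,0,0],0],[[1.5,0,0],[0.006,0,0],0]]'

```text
time_s: 24.82
ee_pos: [523.4, 12.9, 157.7]
eef_rot: [0.477, 0.523, -0.476, 0.522]
wrist_force: [2.5, 1.0, -0.8]
finger_gap: 14.2
```

```bash
python3 tq.py
```

```text
t 24.97 pos [523.36  12.88 157.69] q6 71.7 zyaw -84.68 xax [-9.0e-04  1.9e-03 -1.0e+00] F [ 2.77 -0.3  -2.06] T [ 0.12  -0.563  0.503] gap 14.44
TZ [0.508 0.48  0.506 0.503] mean 0.499
```

Call:
play_rows --increments '[[[1.5,0,0],[0.006,0.2,0],0],[[1.5,0,0],[0.006,0.1,0],0]]'

```text
time_s: 25.13
ee_pos: [523.5, 12.9, 157.6]
eef_rot: [0.49, 0.511, -0.489, 0.509]
wrist_force: [1.8, 0.9, -1.0]
finger_gap: 14.5
```

```bash
python3 tq.py
```

```text
t 25.28 pos [523.5   12.92 157.66] q6 74.6 zyaw -87.54 xax [-0.0013  0.0018 -1.    ] F [ 0.94 -0.9  -1.37] T [ 0.101 -0.365  0.505] gap 14.19
TZ [0.549 0.518 0.511 0.505] mean 0.521
```

Call:
play_rows --increments '[[[1.5,0,0],[0.006,0.1,0],0],[[1.5,0,0],[0.006,0,0],0]]'

```text
time_s: 25.45
ee_pos: [523.6, 12.9, 157.7]
eef_rot: [0.502, 0.499, -0.502, 0.497]
wrist_force: [1.1, -0.1, -2.0]
finger_gap: 14.6
```

```bash
python3 tq.py
```

```text
t 25.6 pos [523.58  12.91 157.67] q6 77.4 zyaw -90.4 xax [-0.0013  0.0018 -1.    ] F [ 1.    0.05 -1.93] T [ 0.075 -0.465  0.464] gap 14.49
TZ [0.549 0.482 0.536 0.464] mean 0.508
```

Call:
play_rows --increments '[[[1.5,0,0],[0.006,0,0],0],[[1.5,0,0],[0.006,0,0],0]]'

```text
time_s: 25.77
ee_pos: [523.7, 12.9, 157.6]
eef_rot: [0.515, 0.486, -0.514, 0.484]
wrist_force: [2.0, -0.0, -1.0]
finger_gap: 14.4
```

```bash
python3 tq.py
```

```text
t 25.92 pos [523.63  12.92 157.65] q6 80.3 zyaw -93.28 xax [-0.0012  0.0018 -1.    ] F [ 2.35  0.17 -1.81] T [ 0.134 -0.579  0.453] gap 14.55
TZ [0.46  0.466 0.447 0.453] mean 0.456
```

Call:
play_rows --increments '[[[1.5,0,0],[0.006,0,0],0],[[1.5,0,0],[0.006,0,0],0]]'

```text
time_s: 26.08
ee_pos: [523.7, 12.9, 157.6]
eef_rot: [0.527, 0.473, -0.526, 0.471]
wrist_force: [2.7, -0.1, -3.0]
finger_gap: 14.4
```

```bash
python3 tq.py
```

```text
t 26.23 pos [523.72  12.89 157.66] q6 83.2 zyaw -96.18 xax [-9.0e-04  1.8e-03 -1.0e+00] F [ 2.61  0.15 -2.37] T [ 0.12  -0.571  0.534] gap 14.8
TZ [0.536 0.484 0.506 0.534] mean 0.515
```

Call:
play_rows --increments '[[[1.5,0,0],[0.03,0.2,0],0],[[1.5,0,0],[0.03,0.1,0],0]]'

```text
time_s: 26.4
ee_pos: [523.8, 12.9, 157.6]
eef_rot: [0.538, 0.459, -0.538, 0.458]
wrist_force: [1.0, 0.9, -1.5]
finger_gap: 14.3
```

```bash
python3 tq.py
```

```text
t 26.55 pos [523.86  12.87 157.6 ] q6 86.1 zyaw -99.08 xax [-0.0013  0.0017 -1.    ] F [ 1.97  0.48 -1.29] T [ 0.11  -0.353  0.444] gap 14.83
TZ [0.481 0.508 0.498 0.444] mean 0.483
```

Call:
play_rows --increments '[[[1.5,0,0],[0.01,0.1,0],0],[[1.5,0,0],[0.01,0,0],0]]'

```text
time_s: 26.72
ee_pos: [524.0, 12.9, 157.6]
eef_rot: [0.55, 0.446, -0.55, 0.444]
wrist_force: [2.7, 0.5, -2.2]
finger_gap: 14.5
```

```bash
python3 tq.py
```

```text
t 26.87 pos [523.96  12.86 157.62] q6 89.0 zyaw -101.97 xax [-0.0012  0.0018 -1.    ] F [ 0.89  0.68 -0.31] T [ 0.15  -0.516  0.506] gap 14.37
TZ [0.496 0.475 0.495 0.506] mean 0.493
```

Call:
play_rows --increments '[[[1.5,0,0],[0.01,0.1,0],0],[[1.5,0,0],[0.01,0,0],0]]'

```text
time_s: 27.03
ee_pos: [524.0, 12.8, 157.6]
eef_rot: [0.561, 0.432, -0.561, 0.43]
wrist_force: [1.5, 0.7, -1.5]
finger_gap: 14.4
```

```bash
python3 tq.py
```

```text
t 27.18 pos [524.06  12.84 157.6 ] q6 91.9 zyaw -104.87 xax [-0.0012  0.0017 -1.    ] F [ 2.01  1.09 -2.22] T [ 0.138 -0.521  0.426] gap 14.25
TZ [0.46  0.514 0.555 0.426] mean 0.489
```

Call:
play_rows --increments '[[[1.5,0,0],[0.01,0.1,0],0],[[1.5,0,0],[0.01,0,0],0]]'

```text
time_s: 27.35
ee_pos: [524.1, 12.8, 157.6]
eef_rot: [-0.571, -0.417, 0.571, -0.416]
wrist_force: [0.9, 0.5, -1.3]
finger_gap: 14.6
```

```bash
python3 tq.py
```

```text
t 27.5 pos [524.11  12.8  157.59] q6 94.8 zyaw -107.76 xax [-0.0013  0.0017 -1.    ] F [ 1.11  0.3  -1.15] T [ 0.066 -0.519  0.625] gap 14.59
TZ [0.68  0.642 0.569 0.625] mean 0.629
```

The torque jumped to 0.63. I'll confirm with a small 1.2° step.

Call:
play_rows --increments '[[[1.2,0,0],[0,0,0],0]]'

```text
time_s: 27.58
ee_pos: [524.1, 12.8, 157.6]
eef_rot: [-0.575, -0.412, 0.575, -0.41]
wrist_force: [2.1, 0.8, -0.7]
finger_gap: 14.5
```

```bash
python3 tq.py
```

```text
t 27.73 pos [524.14  12.8  157.6 ] q6 96.0 zyaw -108.95 xax [-0.0012  0.0017 -1.    ] F [ 1.9   1.38 -1.47] T [ 0.145 -0.542  0.676] gap 14.14
TZ [0.672 0.602 0.651 0.676] mean 0.65
```

Call:
play_rows --increments '[[[1.0,0,0],[0,0,0],0]]'

```text
time_s: 27.82
ee_pos: [524.1, 12.8, 157.6]
eef_rot: [0.579, 0.407, -0.579, 0.405]
wrist_force: [1.0, 0.3, -0.7]
finger_gap: 14.1
```

```bash
python3 tq.py
```

```text
t 27.97 pos [524.11  12.8  157.56] q6 97.0 zyaw -109.96 xax [-0.0013  0.0017 -1.    ] F [ 2.09  0.24 -1.05] T [ 0.049 -0.513  0.754] gap 14.11
TZ [0.648 0.662 0.663 0.754] mean 0.682
```

The rise is confirmed (0.49 → 0.63 → 0.65 → 0.68), so this is the bottom, at ≈0.9 turn. Easing back a quarter turn, about 108° of hand motion.

Call:
play_rows --increments '[[[-6,0,0],[0,0,0],0],[[-7,0,0],[-0.01,0,0],0],[[-7,0,0],[-0.02,0,0],0],[[-7,0,0],[-0.03,0,0],0],[[-7,0,0],[-0.03,0,0],0]]'

```text
time_s: 28.38
ee_pos: [523.3, 12.8, 157.6]
eef_rot: [0.432, 0.561, -0.432, 0.559]
wrist_force: [1.3, 0.6, -0.4]
finger_gap: 14.6
```

Call:
play_rows --increments '[[[-7,0,0],[-0.03,0,0],0],[[-7,0,0],[-0.03,0,0],0],[[-7,0,0],[-0.03,0,0],0],[[-7,0,0],[-0.03,0,0],0],[[-7,0,0],[-0.03,0,0],0]]'

```text
time_s: 28.8
ee_pos: [522.3, 12.3, 157.8]
eef_rot: [0.239, 0.668, -0.239, 0.664]
wrist_force: [0.9, 0.2, 0.3]
finger_gap: 14.9
```

Call:
play_rows --increments '[[[-7,0,0],[-0.03,0,0],0],[[-7,0,0],[-0.03,0,0],0],[[-7,0,0],[-0.03,0,0],0],[[-7,0,0],[-0.03,0,0],0],[[-5,0,0],[-0.03,0,0],0]]'

```text
time_s: 29.22
ee_pos: [521.8, 11.3, 157.9]
eef_rot: [0.035, 0.708, -0.034, 0.704]
wrist_force: [1.5, -0.3, -0.8]
finger_gap: 14.4
```

```bash
python3 tq.py
```

```text
t 29.37 pos [521.83  11.28 157.93] q6 -7.1 zyaw -6.05 xax [-0.0061  0.0019 -1.    ] F [ 1.48 -0.94 -1.32] T [-0.03  -0.407 -0.423] gap 14.2
TZ [-0.455 -0.453 -0.434 -0.423] mean -0.441
```

Eased back about 86° at the tip. I'll unwind the remaining wind-up, open and lift clear.

Call:
play_rows --increments '[[[3,0,0],[0,0,0],0],[[3,0,0],[0,0,0],0],[[0,0,0],[0,0,0],0.3],[[0,0,0],[0,0,0],0.6],[[0,0,0],[0,0,0],0.8]]'

```text
time_s: 29.78
ee_pos: [521.1, 11.4, 157.9]
eef_rot: [0.081, 0.705, -0.08, 0.7]
wrist_force: [-0.5, -0.5, 0.9]
finger_gap: 48.7
```

Call:
play_rows --increments '[[[0,0,0],[0,0,0],0.9],[[0,0,0],[-8,0,0],0.9],[[0,0,0],[-15,0,0],0.9],[[0,0,0],[-20,0,0],0.9],[[0,0,0],[-20,0,0],0.9]]'

```text
time_s: 30.2
ee_pos: [518.7, 11.8, 219.7]
eef_rot: [0.081, 0.708, -0.079, 0.697]
wrist_force: [0.1, 0.2, 0.0]
finger_gap: 76.7
```

Call:
play_rows --increments '[[[0,0,0],[-20,0,0],0.9],[[0,0,0],[-20,0,0],0.9],[[0,0,0],[-10,0,0],0.9],[[0,0,0],[0,0,0],0.9],[[0,0,0],[0,0,0],0.9]]'

```text
time_s: 30.62
ee_pos: [520.6, 11.2, 279.6]
eef_rot: [0.08, 0.706, -0.079, 0.699]
wrist_force: [0.5, -1.0, -0.4]
finger_gap: 76.8
```

```bash
python3 st.py; python3 - <<'E'
from h import *
ps=[];a=np.radians(-2);
for n,(x0,y0,x1,y1) in dict(scene=(130,130,410,340),side=(170,180,410,360)).items():
    p,d=manip.read_camera(n);ps.append(cv2.resize(p[y0:y1,x0:x1],(400,300),interpolation=cv2.INTER_CUBIC))
    P=pts(n,d);c=np.array([524,10,0]);rad=np.hypot(*(P-c)[...,:2].transpose(2,0,1))
    b=(rad<75)&(P[...,2]>166)&(P[...,2]<184)&(rad>20)
    q=P[b]-c;e=np.linalg.svd(q[:,:2]-q[:,:2].mean(0),full_matrices=False)[2][0];e=e*np.sign(e[0]);A=q[:,:2]@e
    print(n,len(q),"yaw",np.degrees(np.arctan2(e[1],e[0])).round(1),np.percentile(A,[0,1,99,100]).round(1))
    t=(rad<25)&(P[...,2]>184.5)&(P[...,2]<190);print(" top",P[t].mean(0).round(1))
    np.save(f"pics/{n}7.npy",d)
    # change of surroundings vs start
    d0=np.load(f"pics/{n}0.npy");print(" depth diff>6mm px in region below", int(((abs(d-d0)>6)&(d>0)&(d0>0))[300:].sum()))
cv2.imwrite("pics/p7.png",np.hstack(ps))
E
```

```text
t 30.62 pos [520.59  11.2  279.64] q6 -0.2 zyaw -12.94 xax [-0.0088  0.0016 -1.    ] F [ 0.49 -1.04 -0.44] T [ 0.045 -0.048  0.031] gap 76.84
scene 213 yaw -16.6 [-60.4 -59.2  60.   60.9]
 top [524.5  10.8 185.4]
 depth diff>6mm px in region below 2839
side 345 yaw -16.8 [-60.8 -60.6  57.7  59.3]
 top [521.9   9.3 185.6]
 depth diff>6mm px in region below 79
```

View pics/p7.png

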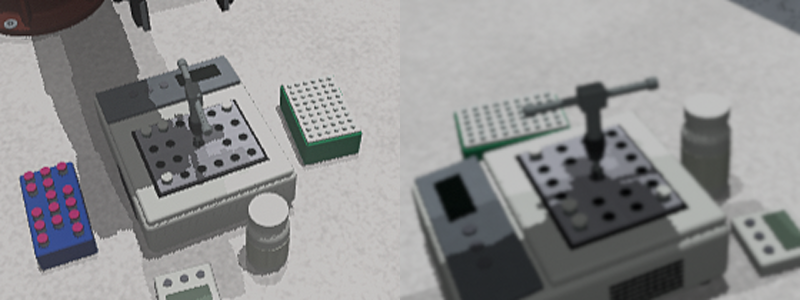

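Both views show the bar central (ends at ±60) and the bystanders in place. The bar's line is at yaw ≈ −15°, about 85° (0.24 turn) back from the bottom. The gripper is clear, so I'm handing in.

```bash
python3 -c "
from plant import manip
print(manip.hand_in())"
```

```text
the job is handed in; nothing more can be done
None
```

I slid the bar to the middle, ran the tap to the bottom of the hole, eased it back about a quarter turn, and handed the job in at about 31 s. No verdict was reported, so success rests on my own checks below.

- **Bar:** I pushed it central with the closed fingers at about 3 N. It measured central within about 1 mm before gripping. At the end both fixed cameras again put its ends at about ±60 mm from the head.
- **Tapping:** I gripped the head on its flats and made two passes of half a turn forward and a quarter turn back, regripping once. The third pass met the bottom about 0.9 turn from the start.
- **Torque:** It ran at about 0.5 N m throughout. At the bottom the average rose from 0.49 to 0.63, 0.65 and 0.68 N m, and the highest single reading was 0.75, against the 0.9 limit. The rise after contact was slower than the stated wind-up stiffness predicts, probably because the pads give.
- **Easing back:** By the hand's angle the tap stands about 0.24 turn off the bottom. The camera angle of the bar gives about 0.23 turn.
- **Disagreements:**
  - The tool rose about 13 mm and tilted slightly after one fast descent, before the push. I corrected this before sliding the bar.
  - The tool wandered up to about 3 mm sideways while turning, but the side force at the wrist never read above about 3 N.
- **Surroundings:** The rack, tip box, timer and bottle looked unmoved in the last pictures. In the scene view, a depth comparison with the start showed about 2,800 changed pixels in the lower part of the picture. I did not trace them.

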